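Load the vibration rig and release it

ROBOT

A 7-joint arm with a two-finger parallel gripper is mounted at the origin on the work surface. World frame = base frame: x ahead of the robot, y to its left, z up, the work surface at z = 0. Lengths are in mm, angles in rad, forces in N, time in s.
With the tool pointing down it reaches from about 400 to 750 mm from the base axis. Payload 19.5 kg.
Tool frame: the origin (TCP) lies between the finger pads; the fingertips stand 22 mm ahead of it and the grasp point (between the pads) lies 3 mm ahead of it; z points along the fingers, y is the line along which they close (so a half turn about z gives the same grasp; the last joint's range is limited). The gripper opens to 85 mm and grips with 20 to 120 N. Pads are 22 mm wide; open, the fingers measure 114 mm over their backs; the gripper's body (76 mm by 85 mm) begins 54 mm behind the grasp point. The pads swing forward as they close: fully open they stand 13 mm farther back than shut.
Start: joints at [-1.361, 0.707, -0.028, 1.485, 0.022, 0.951, -0.075], TCP at [143.249, 556.846, 253.268] pointing down, gripper open.
Joint ranges: [-2.71, 2.71], [-0.32, 2.16], [-1.57, 1.52], [0, 2.45], [-1.46, 4.6], [0, 2.02], [-2.83, 2.83]. Speed limits (rad/s): [1.89, 1.89, 2.57, 2.57, 3.01, 3.01, 3.01].

INTERFACE

Orientations are given as [roll, pitch, yaw] about the fixed x, y, z axes, in that order (R = Rz(yaw) Ry(pitch) Rx(roll)).
In Python, from station import state, read_camera, finish_job gives the robot as it stands. The module is installed in compiled form; this text tells all that it offers.
- The arm moves only by the tool send_rows, never from a script. Its argument "moves" is a list of rows, each a list of 2 entries, a list of its own where there are three numbers: the shift along the world's x, y, z in mm, then the turn, a rotation vector about the world's x, y, z in rad. A call has 1 to 20 rows; each row shifts and turns the commanded pose from where the row before left it; what a row does not reach is not made up. A row lasts 1/10 s, in which the tool goes at most 50 mm and 8.59 degrees, less where a joint would pass 70% of its speed; a pose out of reach is approached as far as the arm can. A call is refused whole if a number of a shift passes 50 or a number of a turn 0.15, either way. A call with a gripper value outside its range is refused whole. "claw" is the finger opening in mm, from 0 to 85.4, set as the call begins (left out, the last holds). The fingers move at their own pace and stop on an object; "newtons" is the grip in N (left out, the last holds). Time passes only in rows, so rows that do not move let the fingers close. It gives the time, the measured TCP pose, the force, the opening and the grip force at its end, in the units of the state.
- state(): the state, without advancing time (a new reading comes with each control period).
- read_camera(name): name is "side" or "top" or "wrist"; returns a dict with "color" (420x560x3 uint8, red, green, blue), "intrinsics" (3x3 intrinsics, pixels), "k1" (the pictures are not rectified: a ray, as slopes to the right and down, at radius r is drawn at 1 + k1 r^2 times it, then the intrinsics apply), "position" and "attitude" of the camera in the world; the wrist camera has in their place "tool_from_camera" (4x4, takes a point from camera to tool coordinates, whose origin is the TCP and whose axes are the flange's). Camera axes: x right, y down, z forward; pixel columns grow to the right and rows downward; lengths in mm; the calibration is good to about 2 mm. A picture is of the moment at which its call begins: read the wrist's pose just before it. There is no depth.
- finish_job(): hands the job in; it is judged then, once.
The state is a dict: "time": time; "qpos": joint angles; "qvel": joint speeds; "joint_torque": joint torques, N m; "eef_pos": TCP position; "ee_rot": TCP orientation; "contact_force": force on the tool from outside, world axes, zero at the start; "ft_torque": the same for the moment, N m; "finger_gap": finger opening in mm; "gripper_force": force on a finger pad.
Only numpy, scipy, OpenCV 4.12 (cv2) and the standard library are available. Lean on these libraries where they do the work, as an engineer would, in place of code of your own. Each camera call takes 0.05 s, during which the arm holds its last target. There are 200 camera calls.

TASK

Load the vibration rig: stand the brackets with a thin web (10 mm) upright in the blue tray and those with a thick web (15 mm) upright in the yellow tray (the finger opening on a pinched web tells which it is), and stand the toppled brass ballast upright in the middle of the black pad. Only when all that is loaded, slide the red catch fully aside, press the green button it uncovers fully down until it stays, and then slide the catch fully shut over it again. Leave the other things on the table where they are.

Things in the scene. Friction and masses are not known exactly. Their poses are not given: they have to be found in the camera images.
- bracket_1: Loose bare-aluminium bracket shaped like an upside-down T, 50 mm tall: foot 40 x 36 mm and 6 mm thick, with an upright web 40 mm long that rises from the middle of the foot to its top. Its web is either thin (10 mm) or thick (15 mm), to be found by pinching; the brackets are otherwise alike. Origin: centre of the foot's underside; x along the web's length, y across the web's thickness, z up along the web. Starts standing on the table. May be absent (None). 90 g.
- bracket_2: Loose bare-aluminium bracket shaped like an upside-down T, 50 mm tall: foot 40 x 36 mm and 6 mm thick, with an upright web 40 mm long that rises from the middle of the foot to its top. Its web is either thin (10 mm) or thick (15 mm), to be found by pinching; the brackets are otherwise alike. Origin: centre of the foot's underside; x along the web's length, y across the web's thickness, z up along the web. Starts standing on the table. May be absent (None). 90 g.
- bracket_3: Loose bare-aluminium bracket shaped like an upside-down T, 50 mm tall: foot 40 x 36 mm and 6 mm thick, with an upright web 40 mm long that rises from the middle of the foot to its top. Its web is either thin (10 mm) or thick (15 mm), to be found by pinching; the brackets are otherwise alike. Origin: centre of the foot's underside; x along the web's length, y across the web's thickness, z up along the web. Starts standing on the table. May be absent (None). 90 g.
- bracket_4: Loose bare-aluminium bracket shaped like an upside-down T, 50 mm tall: foot 40 x 36 mm and 6 mm thick, with an upright web 40 mm long that rises from the middle of the foot to its top. Its web is either thin (10 mm) or thick (15 mm), to be found by pinching; the brackets are otherwise alike. Origin: centre of the foot's underside; x along the web's length, y across the web's thickness, z up along the web. Starts standing on the table. May be absent (None). 90 g.
- bracket_5: Loose bare-aluminium bracket shaped like an upside-down T, 50 mm tall: foot 40 x 36 mm and 6 mm thick, with an upright web 40 mm long that rises from the middle of the foot to its top. Its web is either thin (10 mm) or thick (15 mm), to be found by pinching; the brackets are otherwise alike. Origin: centre of the foot's underside; x along the web's length, y across the web's thickness, z up along the web. Starts standing on the table. May be absent (None). 90 g.
- bracket_6: Loose bare-aluminium bracket shaped like an upside-down T, 50 mm tall: foot 40 x 36 mm and 6 mm thick, with an upright web 40 mm long that rises from the middle of the foot to its top. Its web is either thin (10 mm) or thick (15 mm), to be found by pinching; the brackets are otherwise alike. Origin: centre of the foot's underside; x along the web's length, y across the web's thickness, z up along the web. Starts standing on the table. May be absent (None). 90 g.
- ballast: Square brass ballast post, 40 x 40 mm in section and 95 mm long: plain brass for the first 72 mm from its foot, then a thin dark collar (to 80 mm) and a black cap 34 x 34 x 15 mm. Origin: centre of the foot's underside; z along the post from foot to cap. Starts lying on one side on the table. 0.3 to 0.52 kg.
- deck: Fixed aluminium deck of the vibration rig, 150 (x) x 270 (y) x 30 mm high, carrying the two bays and the black ballast pad. Origin: centre of its underside, z up.
- ballast_pad (a point): Centre of the flat black disc (72 mm across, flush with the deck's top, 30 mm above the table) painted as the place for the ballast; axes as the deck's: z up.
- bay_blue: Blue tray fixed on the deck, for thin brackets: outside 68 (x) x 156 (y) x 10 mm high, walls and floor 3 mm thick, so its inside is 62 x 150 mm and up to three brackets fit in a row along its y. Origin: centre of its underside, on the deck's top; z up. The two trays lie side by side, 74 mm between centres, and may be swapped.
- bay_yellow: Yellow tray fixed on the deck, for thick brackets; same size and frame as the blue one.
- control_box: Fixed grey box 120 (x) x 170 (y) x 45 mm high beside the deck. Origin: centre of its underside, z up. The red catch slides along its y over two rails 14 mm high (x = -31 and 31 mm, tops 59 mm above the table); the green button lies under the catch at y = -30 mm.
- catch (a joint): Red sliding safety catch, m: 0 = shut over the button, 0.060 = fully aside; grows as it moves along the box's +y. Friction about 2 N; it stays where it is left.
- catch_grip (a point): Top centre of the red upright fin on the catch, fin 26 (box x) x 10 (box y) mm and 26 mm tall, standing on the middle of the catch's 56 x 50 x 4 mm plate; this point is 89 mm above the table. Axes as the box's.
- button (a joint): Green release button, m: 0 = up, 0.007 = fully down; it latches, staying where it is pushed. Needs about 5 N.
- button_top (a point): Centre of the top of the round green button (28 mm across); 55 mm above the table when up, 48 mm when fully down. With the catch fully aside, the plate's edge clears the button's centre by 35 mm. Axes as the box's.
- eraser: Bystander, leave alone: white eraser 46 x 20 x 14 mm, loose on the table. Origin: centre of its underside.
- carton: Bystander, leave alone: yellow carton 34 x 60 x 22 mm, loose on the table. Origin: centre of its underside.
- mug: Bystander, leave alone: white mug 76 mm across, 90 mm tall, loose on the table. Origin: centre of its underside.
- jar: Bystander, leave alone: amber jar 60 mm across, 75 mm tall, loose on the table. Origin: centre of its underside.
- screwdriver: Bystander, leave alone: orange-handled screwdriver, loose on the table. Origin: centre of its underside.
- weight_a: Bystander, leave alone: steel cylinder 32 mm across, 22 mm tall, loose on the table. Origin: centre of its underside.
- weight_b: Bystander, leave alone: steel cylinder 32 mm across, 22 mm tall, loose on the table. Origin: centre of its underside.

How it is judged:
By the outcome, as a careful person would: the job done as asked, in the order asked, and still so for the second after the job is handed in, with the robot touching nothing.
Of bracket_1, bracket_2, bracket_3, bracket_4, bracket_5, bracket_6 only 4 to 5 are there at a start; the rules pass over those that are not, and their reading is None.
At some moment in a run one of bracket_1, bracket_2, bracket_3, bracket_4, bracket_5, bracket_6 may be knocked a few centimetres aside while the robot is not near it.
Once in a run the grip may slacken for a moment while it holds something.
It also fails if it takes over 210 s, if anything falls off the work surface, if the arm or the gripper's body presses on something with over 40 N, if the wrist force passes 120 N, or if a joint passes its speed limit or range.

## Working session

There is one attempt and no reset: what is moved stays moved. The work goes in short steps, Python scripts to look and compute and a tool call to move; the robot and the scene stay as the last step left them, time stands still between calls to the robot, and variables do not carry over. Pictures are saved under pics/ and viewed, at most 14 in all, crops included, and the job is handed in when it is done.

Besides the shell and the picture viewer there is one more tool, called after "Emit:" in YAML: its name, and indented under it one key for each argument. send_rows: Moves the arm, as the interface text tells. Its arguments: {"type":"object","properties":{"moves":{"type":"array","items":{"type":"array"}},"claw":{"type":"number"},"newtons":{"type":"number"}},"required":["moves"]}

```bash
mkdir -p pics
cat > h.py <<'E'
import numpy as np, cv2
from scipy.spatial.transform import Rotation as R
from station import state, read_camera, finish_job
def rot(a):
    a=np.array(a,float)
    return a if a.shape==(3,3) else (R.from_euler('xyz',a).as_matrix() if a.size==3 else R.from_quat(a).as_matrix())
def snap(name,fn=None):
    s=state(); c=read_camera(name)
    if name=='wrist':
        T=np.eye(4);T[:3,:3]=rot(s['ee_rot']);T[:3,3]=s['eef_pos'];T=T@np.array(c['tool_from_camera'])
        c['R'],c['p']=T[:3,:3],T[:3,3]
    else: c['R'],c['p']=rot(c['attitude']),np.array(c['position'],float)
    if fn: cv2.imwrite('pics/'+fn,c['color'][:,:,::-1])
    return c
def ray(c,u,v):
    K=np.array(c['intrinsics']);k=c['k1']
    d=np.array([(u-K[0,2])/K[0,0],(v-K[1,2])/K[1,1]]);x=d.copy()
    for _ in range(30): x=d/(1+k*(x@x))
    return c['R']@np.array([*x,1.])
def at(c,u,v,z):
    r=ray(c,u,v); return (c['p']+r*(z-c['p'][2])/r[2])[:2].round(1)
def proj(c,P):
    K=np.array(c['intrinsics']);q=c['R'].T@(np.array(P,float)-c['p']);x=q[:2]/q[2];x=x*(1+c['k1']*(x@x))
    return (K[:2,:2]@x+K[:2,2]).round(1)
E
python3 - <<'E'
from h import *
s=state();print(s)
for n in('top','side'):
    c=snap(n,n+'1.png');print(n,c['intrinsics'],c['k1'],c['p'],c['attitude'])
    import pickle;pickle.dump(c,open(n+'.pkl','wb'))
E
```

```text
{'time': 0.0, 'qpos': array([-1.36070652,  0.70710041, -0.02759467,  1.48501686,  0.02199021,
        0.95088436, -0.07551825]), 'qvel': array([ 1.40466331e-03,  9.97966523e-04,  6.24914307e-04, -1.80722175e-03,
        9.47982328e-05, -7.10395451e-05,  1.16476656e-03]), 'joint_torque': array([-9.89781620e-05, -8.83196282e+01,  1.23446133e+00, -2.36157256e+01,
        1.68006273e-02,  6.73404022e-03, -2.27184194e-05]), 'eef_pos': array([143.20167673, 556.62952193, 252.82492568]), 'ee_rot': array([-3.14048673e+00,  4.23364935e-05,  2.88976237e+00]), 'contact_force': array([ 0.70826435, -0.23196335, -1.18065648]), 'ft_torque': array([0.00671357, 0.01789038, 0.04646525]), 'gripper_force': 0.0, 'finger_gap': 84.94149361039841}
top [[524.52573993   0.         276.17575096]
 [  0.         524.52573993 213.15929845]
 [  0.           0.           1.        ]] -0.2042108711806125 [ 216.16195083   13.20146251 1641.30659929] [-2.92792440e+00  9.38479857e-04 -1.57034908e+00]
side [[400.94236207   0.         285.90748567]
 [  0.         400.94236207 207.56896529]
 [  0.           0.           1.        ]] -0.08065302315085733 [-111.81806501 -748.21075842  670.55960794] [-2.103438   -0.01761447 -0.72124875]
```

View pics/top1.png

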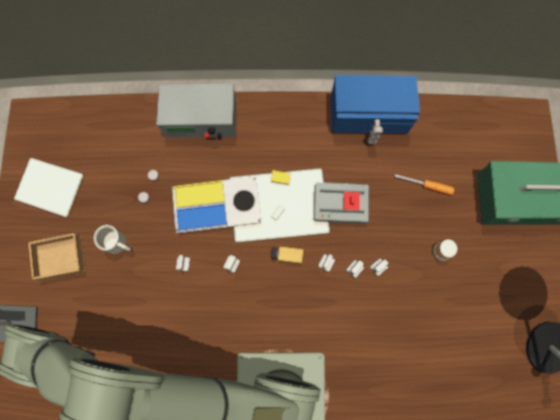

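View pics/side1.png

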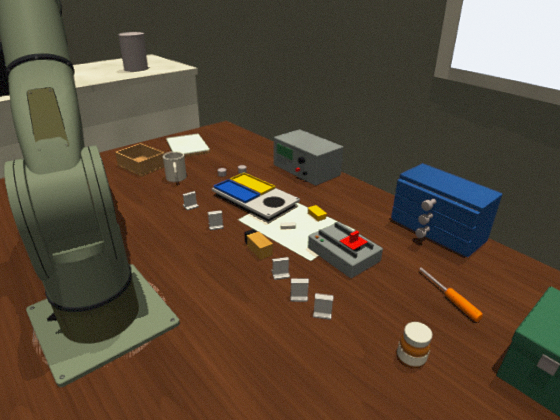

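The top view (x up, y left) shows five brackets near rows 263–268 (columns 183, 232, 327, 356, 380). The ballast lies at (288,254) with its cap to the left. The deck is at (216,204) and the control box at (342,202). I'll zoom in for precise pixels.

Run:
```python
import pickle;from h import *
c=pickle.load(open('top.pkl','rb'));i=c['color'][:,:,::-1]
a=cv2.resize(i[165:285,165:295],None,fx=6,fy=5,interpolation=cv2.INTER_CUBIC)
a=cv2.resize(i[170:280,165:275],(770,770)[:2],interpolation=cv2.INTER_CUBIC)[:600] if 0 else cv2.resize(i[172:282,168:308],(763,600),interpolation=cv2.INTER_CUBIC)
cv2.imwrite('pics/cA.png',a)
cv2.imwrite('pics/cB.png',cv2.resize(i[172:282,260:400],(763,600),interpolation=cv2.INTER_CUBIC))
print(763/140,600/110)
```

```text
5.45 5.454545454545454
```

View pics/cA.png

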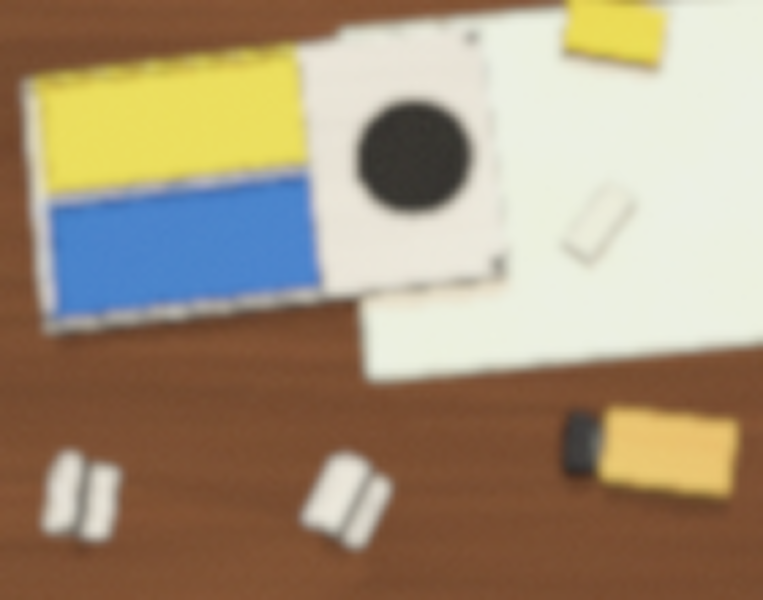

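View pics/cB.png

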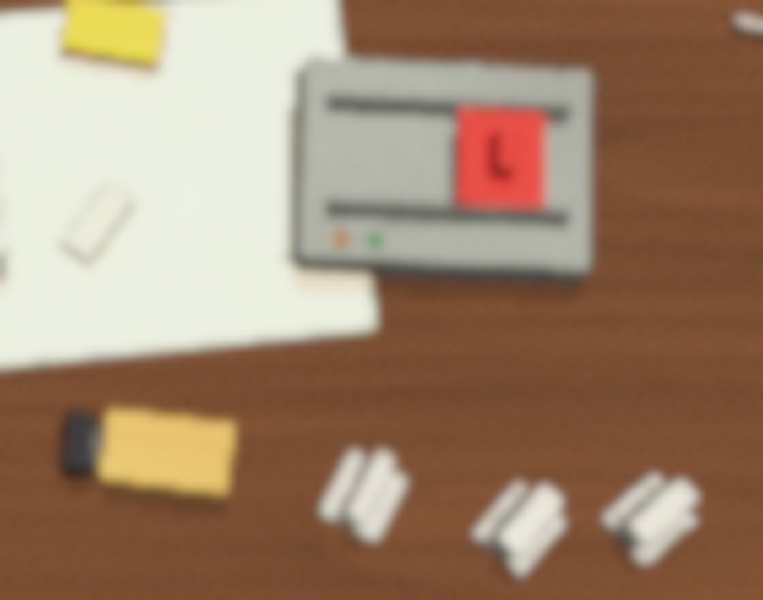

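Crop A: yellow tray corners are (40,78), (296,47), (307,165), (50,192). Blue corners are (50,203), (308,175), (322,288), (57,318), and the pad centre is (414,156). Crop B: catch plate is centred near (501,158) with its fin at (499,158), and the box spans (300,60) to (593,275). I'll turn these into world positions, fitting the brackets by silhouette.

```bash
cat >> h.py <<'E'
from scipy.optimize import minimize
def box(x0,x1,y0,y1,z0,z1): return np.array([[x,y,z] for x in(x0,x1) for y in(y0,y1) for z in(z0,z1)],float)
def bracket(t=12.5): return [box(-20,20,-18,18,0,6),box(-20,20,-t/2,t/2,0,50)]
def sil(c,parts,x,y,yaw,shape,z0=0,S=8,off=(0,0)):
    m=np.zeros(shape,np.uint8);Rz=R.from_euler('z',yaw).as_matrix()
    for b in parts:
        p=np.array([proj(c,Rz@q+[x,y,z0]) for q in b])-off
        cv2.fillConvexPoly(m,cv2.convexHull((p*S+ (S-1)/2).astype(np.float32)).round().astype(np.int32),1)
    return m
def fit(c,mask,x,y,parts,z0=0,S=6,yaws=np.arange(0,np.pi,.3)):
    v,u=np.nonzero(mask);o=(u.min()-6,v.min()-6);w,h=u.max()-o[0]+7,v.max()-o[1]+7
    t=cv2.resize(mask[o[1]:o[1]+h,o[0]:o[0]+w].astype(np.float32),None,fx=S,fy=S)>.5
    def f(p):
        m=sil(c,parts,p[0],p[1],p[2]/30,t.shape,z0,S,o)>0
        return -(m&t).sum()/(m|t).sum()
    r=[]
    for yw in yaws:
        r.append(minimize(f,[x,y,yw*30],method='Nelder-Mead',options=dict(initial_simplex=np.array([x,y,yw*30])+np.array([[0,0,0],[8,0,0],[0,8,0],[0,0,8]]),maxiter=80)))
    r=min(r,key=lambda q:q.fun); return r.x[0].round(1),r.x[1].round(1),(r.x[2]/30%np.pi).round(3),r.fun.round(3)
E
python3 - <<'E'
import pickle;from h import *
c=pickle.load(open('top.pkl','rb'));i=c['color']
f=lambda U,V,o:((U+.5)/5.45-.5+o,(V+.5)/5.4545-.5+172)
A=lambda U,V,z:at(c,*f(U,V,168),z)
B=lambda U,V,z:at(c,*f(U,V,260),z)
for n,l in dict(yel=[(40,78),(296,47),(307,165),(50,192)],blue=[(50,203),(308,175),(322,288),(57,318)]).items():
    P=np.array([A(*q,38) for q in l]);print(n,P.tolist(),P.mean(0),[np.linalg.norm(P[k]-P[k-1]).round(1) for k in range(4)])
print('pad',A(414,156,30),'deck',[A(*q,30).tolist() for q in[(25,78),(475,28),(505,277),(47,328)]])
print('box',[B(*q,45).tolist() for q in[(304,60),(593,68),(588,270),(300,262)]])
P=np.array([B(*q,63) for q in[(459,106),(546,112),(543,210),(457,204)]]);print('catch',P.tolist(),P.mean(0))
P=np.array([A(*q,40) for q in[(605,407),(738,420),(731,496),(600,480)]]);print('ballast brass top',P.tolist(),P.mean(0))
P=np.array([A(*q,35) for q in[(567,410),(565,475)]]);print('cap',P.tolist())
g=i.astype(int);m=((g.min(2)>95)|((g.max(2)-g.min(2)<30)&(g.max(2)>70))).astype(np.uint8)
for u,v in[(183,263),(232,264),(327,263),(356,268),(380,267)]:
    w=np.zeros_like(m);w[v-12:v+13,u-12:u+13]=m[v-12:v+13,u-12:u+13]
    w=cv2.morphologyEx(w,cv2.MORPH_CLOSE,np.ones((3,3)))
    print((u,v),w.sum(),fit(c,w,*at(c,u,v,15),bracket()))
E
```

```text
yel [[653.0, 338.0], [671.3, 187.6], [600.5, 179.5], [584.6, 329.0]] [627.35  258.525] [np.float64(69.0), np.float64(151.5), np.float64(71.3), np.float64(150.3)]
blue [[578.0, 328.8], [594.5, 178.7], [528.2, 169.3], [510.4, 322.0]] [552.775 249.7  ] [np.float64(67.9), np.float64(151.0), np.float64(67.0), np.float64(153.7)]
pad [607.7 118.1] deck [[655.2, 348.6], [684.9, 83.4], [536.2, 64.7], [506.0, 329.2]]
box [[661.4, -108.9], [657.1, -277.8], [537.2, -270.3], [542.0, -104.7]]
catch [[629.3, -196.1], [625.9, -246.2], [568.4, -242.5], [571.9, -193.3]] [ 598.875 -219.525]
ballast brass top [[459.3, 7.3], [451.8, -67.9], [408.6, -63.6], [417.8, 10.2]] [434.375 -28.5  ]
cap [[458.3, 28.9], [421.2, 29.9]]
(183, 263) 198 (np.float64(410.0), np.float64(311.6), np.float64(3.088), np.float64(-0.826))
(232, 264) 204 (np.float64(410.1), np.float64(155.7), np.float64(2.776), np.float64(-0.797))
(327, 263) 210 (np.float64(413.5), np.float64(-142.9), np.float64(2.662), np.float64(-0.788))
(356, 268) 213 (np.float64(394.7), np.float64(-234.2), np.float64(2.522), np.float64(-0.785))
(380, 267) 211 (np.float64(399.9), np.float64(-308.6), np.float64(2.303), np.float64(-0.804))
```

Sizes check out: trays are about 68 x 151, deck yaw ≈ +0.115, box yaw ≈ -0.025. I'll move over the left-most bracket.

Emit:
send_rows:
  moves:
    - [[27,-25,-6],[0,0,0.02]]
    - [[27,-25,-6],[0,0,0.02]]
    - [[27,-25,-6],[0,0,0.02]]
    - [[27,-25,-6],[0,0,0.02]]
    - [[27,-25,-6],[0,0,0.02]]
    - [[27,-25,-6],[0,0,0.02]]
    - [[27,-25,-6],[0,0,0.02]]
    - [[27,-25,-6],[0,0,0.02]]
    - [[27,-25,-6],[0,0,0.02]]
    - [[24,-20,-6],[0,0,0.02]]
    - [[0,0,0],[0,0,0]]
    - [[0,0,0],[0,0,0]]
    - [[0,0,0],[0,0,0]]
  claw: 85

```text
time: 1.4
eef_pos: [409.6, 312.5, 193.3]
ee_rot: [3.141, -0.0, 3.091]
contact_force: [0.1, 0.1, 0.2]
finger_gap: 84.9
gripper_force: 0.0
```

Run:
```python
from h import *
import pickle
s=state();print(s['time'],s['eef_pos'],s['ee_rot'],s['qpos'])
c=snap('wrist','w1.png');pickle.dump(c,open('w1.pkl','wb'));print(c['tool_from_camera'],c['k1'],c['intrinsics'],proj(c,[410,312,50]),proj(c,[410,156,50]))
```

```text
1.4 [409.55674536 312.54950996 193.31834128] [ 3.14142954e+00 -3.99100164e-04  3.09075564e+00] [-0.62783372  0.70512347 -0.15548823  1.77793169  0.16147839  0.67105227
  0.64640868]
[[ 2.51280901e-04 -9.50197992e-01 -3.11646777e-01  8.00871129e+01]
 [ 9.99999648e-01  4.88143261e-04 -6.82028341e-04  1.72225193e-01]
 [ 8.00190234e-04 -3.11646496e-01  9.50197780e-01 -1.19256126e+02]
 [ 0.00000000e+00  0.00000000e+00  0.00000000e+00  1.00000000e+00]] -0.03158768152076048 [[305.51724788   0.         279.29834329]
 [  0.         305.51724788 206.00748136]
 [  0.           0.           1.        ]] [278.7 200.2] [108.7 208.4]
```

View pics/w1.png

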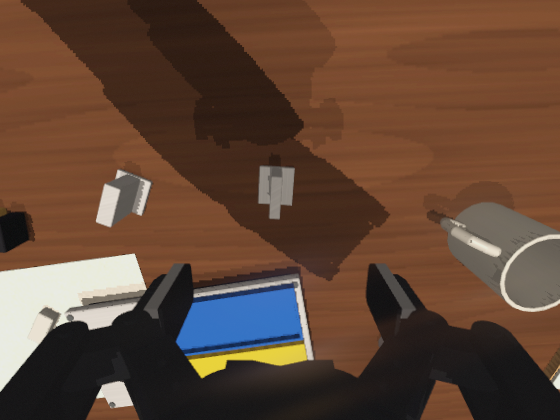

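The wrist view shows the bracket at (276,187) with its web running vertically in the image. The second bracket is at (123,200), the blue tray below centre and the mug on the right.

```bash
cat >> h.py <<'E'
def wfit(c,u0,v0,x,y,half=36,parts=None,z0=0,**k):
    g=c['color'].astype(int);h=half
    sat=(g.max(2)-g.min(2))/np.maximum(g.max(2),1)
    w=np.zeros(g.shape[:2],np.uint8);w[v0-h:v0+h,u0-h:u0+h]=((sat<.22)&(g.max(2)>75))[v0-h:v0+h,u0-h:u0+h]
    n,l,st,_=cv2.connectedComponentsWithStats(w);w=(l==1+st[1:,4].argmax()).astype(np.uint8)
    w=cv2.morphologyEx(w,cv2.MORPH_CLOSE,np.ones((5,5)))
    return w.sum(),fit(c,w,x,y,parts or bracket(),z0,4,**k)
E
python3 - <<'E'
from h import *
import pickle
c=pickle.load(open('w1.pkl','rb'))
print([at(c,*p,6).tolist() for p in[(260,166),(294,168),(293,206),(259,203)]])
print(wfit(c,276,190,410,312), wfit(c,123,200,410,156))
E
```

```text
[[386.3, 294.1], [390.1, 328.5], [430.6, 325.9], [425.5, 290.3]]
(np.uint64(1478), (np.float64(407.7), np.float64(308.7), np.float64(3.027), np.float64(-0.938))) (np.uint64(2019), (np.float64(407.7), np.float64(153.9), np.float64(2.706), np.float64(-0.965)))
```

Emit:
send_rows:
  moves:
    - [[-1,-2,-35],[0,0,-0.03]]
    - [[-1,-2,-35],[0,0,-0.03]]
    - [[0,0,-35],[0,0,0]]
    - [[0,0,-35],[0,0,0]]
    - [[0,0,-18],[0,0,0]]
    - [[0,0,0],[0,0,0]]
    - [[0,0,0],[0,0,0]]
  claw: 45

```text
time: 2.15
eef_pos: [408.0, 308.4, 35.9]
ee_rot: [3.141, 0.0, 3.031]
contact_force: [-0.2, -0.2, 0.5]
finger_gap: 45.4
gripper_force: 0.0
```

Emit:
send_rows:
  moves:
    - [[0,0,0],[0,0,0]]
    - [[0,0,0],[0,0,0]]
    - [[0,0,0],[0,0,0]]
    - [[0,0,0],[0,0,0]]
    - [[0,0,0],[0,0,0]]
    - [[0,0,0],[0,0,0]]
    - [[0,0,0],[0,0,0]]
    - [[0,0,0],[0,0,0]]
  claw: 0
  newtons: 60

```text
time: 2.95
eef_pos: [408.6, 308.2, 36.3]
ee_rot: [3.141, 0.001, 3.03]
contact_force: [-1.3, -0.4, 11.0]
finger_gap: 9.6
gripper_force: 58.8
```

A 9.6 mm opening means a thin web, so this one goes in the blue tray. I'll lift and carry it over the tray's +y slot, then look.

Emit:
send_rows:
  moves:
    - [[0,0,30],[0,0,0]]
    - [[0,0,30],[0,0,-0.14]]
    - [[10,-1,30],[0,0,-0.14]]
    - [[20,-2,0],[0,0,-0.14]]
    - [[20,-2,0],[0,0,-0.14]]
    - [[20,-2,0],[0,0,-0.14]]
    - [[20,-2,0],[0,0,-0.14]]
    - [[20,-2,0],[0,0,-0.14]]
    - [[20,-2,0],[0,0,-0.14]]
    - [[7,0,0],[0,0,-0.14]]
    - [[0,0,0],[0,0,-0.084]]
    - [[0,0,0],[0,0,0]]
    - [[0,0,0],[0,0,0]]

```text
time: 4.25
eef_pos: [545.0, 295.0, 125.6]
ee_rot: [-3.141, -0.0, 1.689]
contact_force: [0.2, -0.6, -0.3]
finger_gap: 9.1
gripper_force: 58.5
```

Run:
```python
from h import *
import pickle
s=state();print(s['time'],s['eef_pos'],s['ee_rot'],s['qpos'])
c=snap('wrist','w2.png');pickle.dump(c,open('w2.pkl','wb'))
```

```text
4.25 [545.04621893 294.97357302 125.55070277] [-3.14147340e+00 -2.40671943e-04  1.68875946e+00] [-0.65688038  0.95041612  0.23846839  1.45032853 -0.27888502  0.77418836
 -0.19657781]
```

View pics/w2.png

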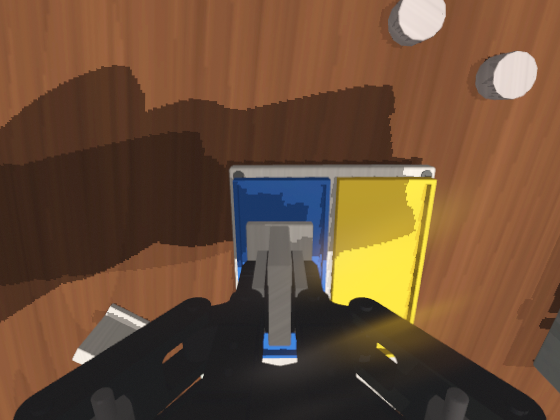

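The view shows the blue tray's end wall at (235–330,178) and yellow's at (336–436,180). The held bracket is centred over blue at column 280.

Run:
```python
from h import *
import pickle
c=pickle.load(open('w2.pkl','rb'))
P=np.array([at(c,*p,40) for p in[(234,178),(330,178),(336,178),(437,180)]]);print(P)
d=np.array([-.115,.993])
print('blue c',(P[0]+P[1])/2-78*d,'yel c',(P[2]+P[3])/2-78*d, [at(c,*p,30).tolist() for p in[(230,167),(436,167)]])
```

```text
[[510.3 324.2]
 [575.6 331.9]
 [579.7 332.4]
 [649.6 339.5]]
blue c [551.92  250.596] yel c [623.62  258.496] [[505.6, 329.3], [651.9, 347.0]]
```

Emit:
send_rows:
  moves:
    - [[1,2,-18],[0,0,0]]
    - [[0,0,-18],[0,0,0]]
    - [[0,0,-14],[0,0,0]]
    - [[0,0,-5],[0,0,0]]
    - [[0,0,0],[0,0,0]]
    - [[0,0,0],[0,0,0]]

```text
time: 4.9
eef_pos: [546.4, 296.9, 70.7]
ee_rot: [3.141, -0.0, 1.686]
contact_force: [0.4, 0.4, -0.7]
finger_gap: 9.4
gripper_force: 58.6
```

Emit:
send_rows:
  moves:
    - [[0,0,-0.5],[0,0,0]]
    - [[0,0,0],[0,0,0]]
    - [[0,0,0],[0,0,0]]
    - [[0,0,30],[0,0,0]]
    - [[0,0,30],[0,0,0]]
    - [[-9,-9,30],[0,0,0.1]]
    - [[-18,-18,10],[0,0,0.13]]
    - [[-18,-19,0],[0,0,0.13]]
    - [[-18,-19,0],[0,0,0.13]]
    - [[-18,-19,0],[0,0,0.13]]
    - [[-18,-19,0],[0,0,0.13]]
    - [[-18,-19,0],[0,0,0.13]]
    - [[-18,-18,0],[0,0,0.13]]
    - [[-3,-3,0],[0,0,0]]
    - [[0,0,0],[0,0,0]]
    - [[0,0,0],[0,0,0]]
  claw: 40

```text
time: 6.5
eef_pos: [408.9, 154.5, 169.8]
ee_rot: [3.141, 0.0, 2.694]
contact_force: [0.4, 0.5, 0.5]
finger_gap: 40.1
gripper_force: 0.0
```

Run:
```python
from h import *
import pickle
s=state();print(s['time'],s['eef_pos'],s['ee_rot'])
c=snap('wrist','w3.png');pickle.dump(c,open('w3.pkl','wb'))
u,v=proj(c,[408,154,25]).astype(int);print(u,v,wfit(c,u,v,408,154,44))
```

```text
6.5 [408.91179959 154.50747693 169.80401439] [3.14100020e+00 4.87006907e-04 2.69435738e+00]
278 198 (np.uint64(1840), (np.float64(407.5), np.float64(154.1), np.float64(2.673), np.float64(-0.957)))
```

View pics/w3.png

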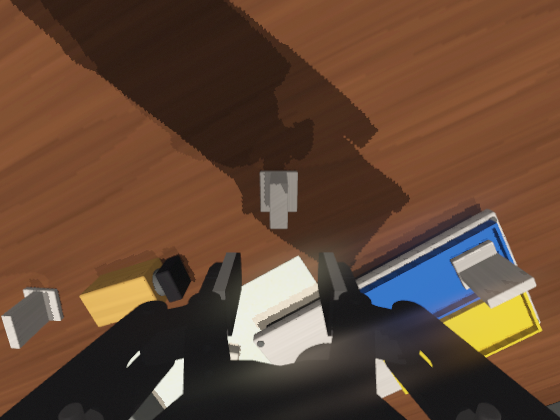

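Bracket 1 stands in the blue tray at (490,270), and the second bracket is at (279,200). I'll grip it.

Emit:
send_rows:
  moves:
    - [[-1,0,-35],[0,0,-0.02]]
    - [[0,0,-35],[0,0,0]]
    - [[0,0,-35],[0,0,0]]
    - [[0,0,-25],[0,0,0]]
    - [[0,0,-4],[0,0,0]]
    - [[0,0,0],[0,0,0]]

```text
time: 7.15
eef_pos: [407.3, 154.1, 35.7]
ee_rot: [-3.141, -0.0, 2.676]
contact_force: [0.4, 0.7, 0.6]
finger_gap: 40.1
gripper_force: 0.0
```

Emit:
send_rows:
  moves:
    - [[0,0,0],[0,0,0]]
    - [[0,0,0],[0,0,0]]
    - [[0,0,0],[0,0,0]]
    - [[0,0,0],[0,0,0]]
    - [[0,0,0],[0,0,0]]
    - [[0,0,0],[0,0,0]]
    - [[0,0,0],[0,0,0]]
  claw: 0

```text
time: 7.85
eef_pos: [407.8, 154.1, 37.0]
ee_rot: [3.14, 0.001, 2.676]
contact_force: [-0.7, 0.7, 9.9]
finger_gap: 14.5
gripper_force: 58.7
```

Emit:
send_rows:
  moves:
    - [[0,0,30],[0,0,0]]
    - [[0,0,30],[0,0,0]]
    - [[0,0,30],[0,0,0]]
    - [[0,0,0],[0,0,0]]

```text
time: 8.25
eef_pos: [408.4, 154.2, 129.5]
ee_rot: [3.137, 0.004, 2.675]
contact_force: [-0.3, 0.8, -1.0]
finger_gap: 14.7
gripper_force: 58.6
```

A 14.6 mm opening means a thick web, so this goes in the yellow +y slot.

Emit:
send_rows:
  moves:
    - [[23.5,17,0],[0,0,-0.11]]
    - [[23.5,17,0],[0,0,-0.11]]
    - [[23.5,17,0],[0,0,-0.11]]
    - [[23.5,17,0],[0,0,-0.11]]
    - [[23.5,17,0],[0,0,-0.11]]
    - [[23.5,17,0],[0,0,-0.11]]
    - [[23.5,17,0],[0,0,-0.11]]
    - [[23.5,17,0],[0,0,-0.11]]
    - [[23,15,0],[0,0,-0.11]]
    - [[0,0,0],[0,0,0]]
    - [[0,0,0],[0,0,0]]
    - [[0,0,0],[0,0,0]]

```text
time: 9.45
eef_pos: [617.8, 304.3, 126.0]
ee_rot: [-3.141, 0.0, 1.686]
contact_force: [0.5, 0.2, -2.0]
finger_gap: 13.8
gripper_force: 58.9
```

Emit:
send_rows:
  moves:
    - [[0,0,-18],[0,0,0]]
    - [[0,0,-18],[0,0,0]]
    - [[0,0,-14],[0,0,0]]
    - [[0,0,-3],[0,0,0]]
    - [[0,0,0],[0,0,0]]
    - [[0,0,0],[0,0,0]]

```text
time: 10.05
eef_pos: [618.6, 304.9, 73.6]
ee_rot: [3.141, -0.0, 1.686]
contact_force: [-1.1, -0.4, -0.7]
finger_gap: 14.4
gripper_force: 58.9
```

Emit:
send_rows:
  moves:
    - [[0,0,-3],[0,0,0]]
    - [[0,0,0],[0,0,0]]
    - [[0,0,0],[0,0,0]]

```text
time: 10.35
eef_pos: [618.5, 305.0, 70.1]
ee_rot: [3.141, -0.0, 1.686]
contact_force: [1.0, 0.5, 1.9]
finger_gap: 14.3
gripper_force: 59.2
```

Emit:
send_rows:
  moves:
    - [[0,0,0],[0,0,0]]
    - [[0,0,0],[0,0,0]]
    - [[0,0,30],[0,0,0]]
    - [[0,0,35],[0,0,0]]
    - [[-8,-15,35],[0,0,0.044]]
    - [[-16,-35,0],[0,0,0.075]]
    - [[-16,-35,0],[0,0,0.075]]
    - [[-16,-35,0],[0,0,0.075]]
    - [[-16,-35,0],[0,0,0.075]]
    - [[-16,-35,0],[0,0,0.075]]
    - [[-16,-35,0],[0,0,0.075]]
    - [[-16,-35,0],[0,0,0.075]]
    - [[-16,-35,0],[0,0,0.075]]
    - [[-16,-35,0],[0,0,0.075]]
    - [[-16,-35,0],[0,0,0.075]]
    - [[-16,-35,0],[0,0,0.075]]
    - [[-16,-35,0],[0,0,0.075]]
    - [[-8,-15,0],[0,0,0]]
    - [[0,0,0],[0,0,0]]
    - [[0,0,0],[0,0,0]]
  claw: 40

```text
time: 12.35
eef_pos: [410.4, -145.1, 169.9]
ee_rot: [3.141, 0.0, 2.629]
contact_force: [0.3, 0.8, 1.3]
finger_gap: 39.8
gripper_force: 0.0
```

Run:
```python
from h import *
import pickle
s=state();print(s['time'],s['eef_pos'],s['ee_rot'])
c=snap('wrist','w4.png');pickle.dump(c,open('w4.pkl','wb'))
for x,y in[(411,-145),(393,-236),(398,-311)]:
    u,v=proj(c,[x,y,25]).astype(int)
    print(u,v)
    if 45<u<515 and 45<v<375:print(wfit(c,u,v,x,y,44))
```

```text
12.35 [ 410.42612443 -145.05126275  169.87190718] [3.14143257e+00 2.49693376e-04 2.62912184e+00]
279 199
(np.uint64(1706), (np.float64(411.2), np.float64(-144.0), np.float64(2.649), np.float64(-0.936)))
185 229
(np.uint64(1917), (np.float64(392.2), np.float64(-234.7), np.float64(2.418), np.float64(-0.95)))
126 267
(np.uint64(1977), (np.float64(396.6), np.float64(-310.3), np.float64(2.26), np.float64(-0.95)))
```

View pics/w4.png

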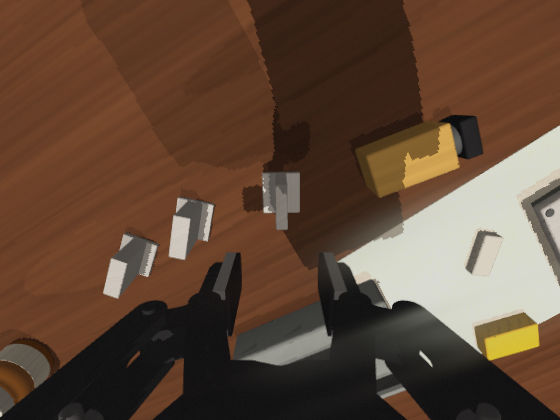

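Three brackets are visible at (281,199), (190,228) and (130,265), and the ballast is untouched at (410,158). I'll grip the third one.

Emit:
send_rows:
  moves:
    - [[1,1,-35],[0,0,0.02]]
    - [[0,0,-35],[0,0,0]]
    - [[0,0,-35],[0,0,0]]
    - [[0,0,-25],[0,0,0]]
    - [[0,0,-4],[0,0,0]]
    - [[0,0,0],[0,0,0]]

```text
time: 13.0
eef_pos: [411.4, -143.5, 35.8]
ee_rot: [-3.141, -0.001, 2.651]
contact_force: [0.2, -0.1, 0.5]
finger_gap: 40.0
gripper_force: 0.0
```

Emit:
send_rows:
  moves:
    - [[0,0,0],[0,0,0]]
    - [[0,0,0],[0,0,0]]
    - [[0,0,0],[0,0,0]]
    - [[0,0,0],[0,0,0]]
    - [[0,0,0],[0,0,0]]
    - [[0,0,0],[0,0,0]]
    - [[0,0,0],[0,0,0]]
  claw: 0

```text
time: 13.7
eef_pos: [411.8, -144.2, 37.0]
ee_rot: [3.141, 0.002, 2.65]
contact_force: [-0.5, 1.0, 12.9]
finger_gap: 8.9
gripper_force: 59.1
```

Emit:
send_rows:
  moves:
    - [[0,0,30],[0,0,0]]
    - [[0,0,30],[0,0,0]]
    - [[0,0,30],[0,0,0]]
    - [[0,0,0],[0,0,0]]

```text
time: 14.1
eef_pos: [412.2, -144.7, 129.3]
ee_rot: [3.141, 0.005, 2.649]
contact_force: [-0.2, 0.2, -1.0]
finger_gap: 9.2
gripper_force: 58.7
```

Thin, so it goes in the blue middle slot.

Emit:
send_rows:
  moves:
    - [[12,33,0],[0,0,-0.08]]
    - [[12,33,0],[0,0,-0.08]]
    - [[12,33,0],[0,0,-0.08]]
    - [[12,33,0],[0,0,-0.08]]
    - [[12,33,0],[0,0,-0.08]]
    - [[12,33,0],[0,0,-0.08]]
    - [[12,33,0],[0,0,-0.08]]
    - [[12,33,0],[0,0,-0.08]]
    - [[12,33,0],[0,0,-0.08]]
    - [[12,33,0],[0,0,-0.08]]
    - [[12,33,0],[0,0,-0.08]]
    - [[8,30,0],[0,0,-0.084]]
    - [[0,0,0],[0,0,0]]
    - [[0,0,0],[0,0,0]]
    - [[0,0,0],[0,0,0]]

```text
time: 15.6
eef_pos: [551.2, 247.8, 125.9]
ee_rot: [-3.141, 0.0, 1.685]
contact_force: [0.3, -1.5, -0.9]
finger_gap: 9.2
gripper_force: 58.8
```

Emit:
send_rows:
  moves:
    - [[0,0,-18],[0,0,0]]
    - [[0,0,-18],[0,0,0]]
    - [[0,0,-14],[0,0,0]]
    - [[0,0,-3],[0,0,0]]
    - [[0,0,0],[0,0,0]]
    - [[0,0,0],[0,0,0]]

```text
time: 16.2
eef_pos: [551.6, 248.8, 73.5]
ee_rot: [3.141, -0.0, 1.686]
contact_force: [0.1, 0.3, -1.1]
finger_gap: 9.5
gripper_force: 58.8
```

Emit:
send_rows:
  moves:
    - [[0,0,-3],[0,0,0]]
    - [[0,0,0],[0,0,0]]
    - [[0,0,0],[0,0,0]]

```text
time: 16.5
eef_pos: [551.5, 248.9, 70.1]
ee_rot: [3.141, -0.0, 1.686]
contact_force: [1.0, -0.6, 2.3]
finger_gap: 9.6
gripper_force: 59.1
```

Emit:
send_rows:
  moves:
    - [[0,0,0],[0,0,0]]
    - [[0,0,0],[0,0,0]]
    - [[0,0,30],[0,0,0]]
    - [[0,0,35],[0,0,0]]
    - [[-6,-18,35],[0,0,0.032]]
    - [[-12,-35,0],[0,0,0.05]]
    - [[-12,-35,0],[0,0,0.05]]
    - [[-12,-35,0],[0,0,0.05]]
    - [[-12,-35,0],[0,0,0.05]]
    - [[-12,-35,0],[0,0,0.05]]
    - [[-12,-35,0],[0,0,0.05]]
    - [[-12,-35,0],[0,0,0.05]]
    - [[-12,-35,0],[0,0,0.05]]
    - [[-12,-35,0],[0,0,0.05]]
    - [[-12,-35,0],[0,0,0.05]]
    - [[-12,-35,0],[0,0,0.05]]
    - [[-12,-35,0],[0,0,0.05]]
    - [[-9,-35,0],[0,0,0.05]]
    - [[0,-11,0],[0,0,0.05]]
    - [[0,0,0],[0,0,0]]
  claw: 40

```text
time: 18.5
eef_pos: [391.7, -236.8, 169.8]
ee_rot: [-3.141, 0.0, 2.416]
contact_force: [0.6, -0.1, -0.4]
finger_gap: 39.9
gripper_force: 0.0
```

Emit:
send_rows:
  moves:
    - [[0,0,0],[0,0,0]]
    - [[0,0,0],[0,0,0]]

```text
time: 18.7
eef_pos: [392.6, -234.1, 169.8]
ee_rot: [3.141, -0.0, 2.418]
contact_force: [-0.1, -0.5, 0.3]
finger_gap: 39.9
gripper_force: 0.0
```

Run:
```python
from h import *
import pickle
s=state();print(s['time'],s['eef_pos'],s['ee_rot'])
c=snap('wrist','w5.png');pickle.dump(c,open('w5.pkl','wb'))
for x,y in[(392,-235),(397,-310)]:
    u,v=proj(c,[x,y,25]).astype(int)
    print(u,v)
    if 45<u<515 and 45<v<375:print(wfit(c,u,v,x,y,40))
```

```text
18.7 [ 392.55980934 -234.11441849  169.79565792] [ 3.14142242e+00 -2.30304605e-04  2.41815168e+00]
278 199
(np.uint64(1085), (np.float64(372.3), np.float64(-265.4), np.float64(2.347), np.float64(-0.705)))
223 252
(np.uint64(1591), (np.float64(388.1), np.float64(-299.6), np.float64(2.219), np.float64(-0.72)))
```

View pics/w5.png

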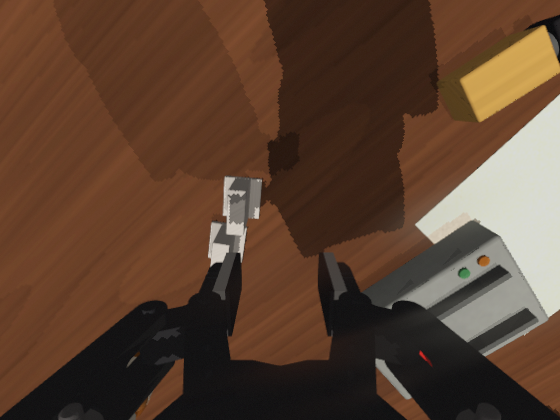

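One bracket was knocked. It now stands at about (242,200), right beside the last one at (226,245), and both are upright. I'll measure it from its foot corners.

Run:
```python
from h import *
import pickle
c=pickle.load(open('w5.pkl','rb'))
P=np.array([at(c,*p,6) for p in[(224,178),(262.5,180),(260,217.5)]]);print(P,np.linalg.norm(np.diff(P,axis=0),axis=1))
d=P[2]-P[1];print('c',(P[0]+P[2])/2,'web',np.arctan2(d[1],d[0])%np.pi, 'across',np.arctan2(*(P[1]-P[0])[::-1]))
g=c['color'].astype(int);sat=(g.max(2)-g.min(2))/np.maximum(g.max(2),1)
w=((sat<.22)&(g.max(2)>75)).astype(np.uint8);w[:, :205]=0;w[:,270:]=0;w[:170]=0;w[255:]=0
w=cv2.morphologyEx(w,cv2.MORPH_CLOSE,np.ones((5,5)))
t=w.copy()
# joint fit of both
def f(p):
    m=sil(c,bracket(),p[0],p[1],p[2]/30,w.shape,0,1)|sil(c,bracket(),p[3],p[4],p[5]/30,w.shape,0,1)
    m[255:]=0;m=m>0;return -(m&(t>0)).sum()/(m|(t>0)).sum()
x0=np.array([*(P[0]+P[2])/2,(np.arctan2(d[1],d[0])%np.pi)*30,396.6,-310.3,2.26*30])
r=minimize(f,x0,method='Nelder-Mead',options=dict(initial_simplex=np.vstack([x0,x0+5*np.eye(6)]),maxiter=600));print(r.x.round(1),r.x[[2,5]]/30,r.fun,f(x0))
```

```text
[[ 346.5 -263.4]
 [ 372.1 -237.4]
 [ 398.5 -264.8]] [36.48780618 38.04891588]
c [ 372.5 -264.1] web 2.337609269736171 across 0.7931499461096542
[ 372.4 -265.1   70.2  397.4 -310.1   69.2] [2.33857779 2.30667621] -0.9488974448722436 -0.9175152749490835
```

Emit:
send_rows:
  moves:
    - [[-10,-15,0],[0,0,-0.04]]
    - [[-10,-15.5,-10],[0,0,-0.04]]
    - [[0,0,-35],[0,0,0]]
    - [[0,0,-35],[0,0,0]]
    - [[0,0,-35],[0,0,0]]
    - [[0,0,-15],[0,0,0]]
    - [[0,0,-4],[0,0,0]]
    - [[0,0,0],[0,0,0]]

```text
time: 19.55
eef_pos: [372.4, -265.2, 35.9]
ee_rot: [-3.141, -0.0, 2.338]
contact_force: [0.2, 0.7, 1.5]
finger_gap: 40.0
gripper_force: 0.0
```

Emit:
send_rows:
  moves:
    - [[0,0,0],[0,0,0]]
    - [[0,0,0],[0,0,0]]
    - [[0,0,0],[0,0,0]]
    - [[0,0,0],[0,0,0]]
    - [[0,0,0],[0,0,0]]
    - [[0,0,0],[0,0,0]]
    - [[0,0,0],[0,0,0]]
  claw: 0

```text
time: 20.25
eef_pos: [372.7, -265.8, 36.8]
ee_rot: [3.141, 0.002, 2.338]
contact_force: [-0.4, 1.6, 9.4]
finger_gap: 14.1
gripper_force: 58.8
```

Emit:
send_rows:
  moves:
    - [[0,0,30],[0,0,0]]
    - [[0,0,30],[0,0,0]]
    - [[0,0,30],[0,0,0]]
    - [[0,0,0],[0,0,0]]

```text
time: 20.65
eef_pos: [373.1, -266.4, 129.4]
ee_rot: [3.14, 0.005, 2.337]
contact_force: [-0.1, 0.0, -0.9]
finger_gap: 14.6
gripper_force: 58.5
```

Thick, so it goes in the yellow middle slot.

Emit:
send_rows:
  moves:
    - [[16,33,0],[0,0,-0.041]]
    - [[16,33,0],[0,0,-0.041]]
    - [[16,33,0],[0,0,-0.041]]
    - [[16,33,0],[0,0,-0.041]]
    - [[16,33,0],[0,0,-0.041]]
    - [[16,33,0],[0,0,-0.041]]
    - [[16,33,0],[0,0,-0.041]]
    - [[16,33,0],[0,0,-0.041]]
    - [[16,33,0],[0,0,-0.041]]
    - [[16,33,0],[0,0,-0.041]]
    - [[16,33,0],[0,0,-0.041]]
    - [[16,33,0],[0,0,-0.041]]
    - [[16,33,0],[0,0,-0.041]]
    - [[16,33,0],[0,0,-0.041]]
    - [[16,33,0],[0,0,-0.041]]
    - [[13,28,0],[0,0,-0.04]]
    - [[0,0,0],[0,0,0]]
    - [[0,0,0],[0,0,0]]
    - [[0,0,0],[0,0,0]]

```text
time: 22.55
eef_pos: [625.2, 256.4, 125.8]
ee_rot: [-3.141, 0.0, 1.682]
contact_force: [0.3, -0.1, -1.2]
finger_gap: 14.4
gripper_force: 58.8
```

Emit:
send_rows:
  moves:
    - [[0,0,-18],[0,0,0]]
    - [[0,0,-18],[0,0,0]]
    - [[0,0,-14],[0,0,0]]
    - [[0,0,-3],[0,0,0]]
    - [[0,0,0],[0,0,0]]
    - [[0,0,0],[0,0,0]]

```text
time: 23.15
eef_pos: [625.6, 257.3, 73.6]
ee_rot: [3.141, -0.0, 1.683]
contact_force: [-0.1, 0.2, -0.4]
finger_gap: 14.2
gripper_force: 58.8
```

Emit:
send_rows:
  moves:
    - [[0,0,-3],[0,0,0]]
    - [[0,0,0],[0,0,0]]
    - [[0,0,0],[0,0,0]]

```text
time: 23.45
eef_pos: [625.3, 257.4, 70.0]
ee_rot: [3.141, -0.0, 1.683]
contact_force: [0.6, 0.1, 0.6]
finger_gap: 14.3
gripper_force: 58.9
```

Emit:
send_rows:
  moves:
    - [[0,0,0],[0,0,0]]
    - [[0,0,0],[0,0,0]]
    - [[0,0,30],[0,0,0]]
    - [[0,0,35],[0,0,0]]
    - [[-6,-17,35],[0,0,0.04]]
    - [[-14,-35,0],[0,0,0.04]]
    - [[-14,-35,0],[0,0,0.04]]
    - [[-14,-35,0],[0,0,0.04]]
    - [[-14,-35,0],[0,0,0.04]]
    - [[-14,-35,0],[0,0,0.04]]
    - [[-14,-35,0],[0,0,0.04]]
    - [[-14,-35,0],[0,0,0.04]]
    - [[-14,-35,0],[0,0,0.04]]
    - [[-14,-35,0],[0,0,0.04]]
    - [[-14,-35,0],[0,0,0.04]]
    - [[-14,-35,0],[0,0,0.04]]
    - [[-14,-35,0],[0,0,0.04]]
    - [[-14,-35,0],[0,0,0.04]]
    - [[-14,-35,0],[0,0,0.04]]
  claw: 40

```text
time: 25.35
eef_pos: [422.6, -251.1, 170.0]
ee_rot: [3.142, 0.001, 2.284]
contact_force: [1.0, -0.4, -0.1]
finger_gap: 40.1
gripper_force: 0.0
```

Emit:
send_rows:
  moves:
    - [[-14,-35,0],[0,0,0]]
    - [[-12,-25,0],[0,0,0]]
    - [[0,0,0],[0,0,0]]
    - [[0,0,0],[0,0,0]]
    - [[0,0,0],[0,0,0]]

```text
time: 25.85
eef_pos: [397.8, -308.8, 169.8]
ee_rot: [3.141, -0.0, 2.284]
contact_force: [-0.3, 0.5, -0.2]
finger_gap: 40.2
gripper_force: 0.0
```

Run:
```python
from h import *
import pickle
s=state();print(s['time'],s['eef_pos'],s['ee_rot'])
c=snap('wrist','w6.png');pickle.dump(c,open('w6.pkl','wb'))
for x,y in[(397,-310)]:
    u,v=proj(c,[x,y,25]).astype(int)
    print(u,v)
    if 45<u<515 and 45<v<375:print(wfit(c,u,v,x,y,42))
```

```text
25.85 [ 397.81440103 -308.78055874  169.83242079] [ 3.14124453e+00 -5.83284797e-05  2.28403393e+00]
277 199
(np.uint64(1830), (np.float64(395.9), np.float64(-309.5), np.float64(2.263), np.float64(-0.955)))
```

Emit:
send_rows:
  moves:
    - [[-2,-1,-35],[0,0,-0.02]]
    - [[0,0,-35],[0,0,0]]
    - [[0,0,-35],[0,0,0]]
    - [[0,0,-25],[0,0,0]]
    - [[0,0,-4],[0,0,0]]
    - [[0,0,0],[0,0,0]]

```text
time: 26.5
eef_pos: [395.5, -310.1, 35.9]
ee_rot: [-3.141, -0.001, 2.264]
contact_force: [-0.7, -0.2, 1.1]
finger_gap: 40.2
gripper_force: 0.0
```

Emit:
send_rows:
  moves:
    - [[0,0,0],[0,0,0]]
    - [[0,0,0],[0,0,0]]
    - [[0,0,0],[0,0,0]]
    - [[0,0,0],[0,0,0]]
    - [[0,0,0],[0,0,0]]
    - [[0,0,0],[0,0,0]]
    - [[0,0,0],[0,0,0]]
  claw: 0

```text
time: 27.2
eef_pos: [395.8, -310.9, 37.2]
ee_rot: [3.141, 0.002, 2.263]
contact_force: [-0.7, 0.9, 9.8]
finger_gap: 14.5
gripper_force: 58.9
```

Emit:
send_rows:
  moves:
    - [[0,0,30],[0,0,0]]
    - [[0,0,30],[0,0,0]]
    - [[0,0,30],[0,0,0]]
    - [[0,0,0],[0,0,0]]

```text
time: 27.6
eef_pos: [396.4, -311.5, 129.7]
ee_rot: [3.14, 0.006, 2.263]
contact_force: [0.6, -0.4, -1.7]
finger_gap: 14.3
gripper_force: 58.6
```

Thick, so it goes in the yellow -y slot.

Emit:
send_rows:
  moves:
    - [[15,33,0],[0,0,-0.036]]
    - [[15,33,0],[0,0,-0.036]]
    - [[15,33,0],[0,0,-0.036]]
    - [[15,33,0],[0,0,-0.036]]
    - [[15,33,0],[0,0,-0.036]]
    - [[15,33,0],[0,0,-0.036]]
    - [[15,33,0],[0,0,-0.036]]
    - [[15,33,0],[0,0,-0.036]]
    - [[15,33,0],[0,0,-0.036]]
    - [[15,33,0],[0,0,-0.036]]
    - [[15,33,0],[0,0,-0.036]]
    - [[15,33,0],[0,0,-0.036]]
    - [[15,33,0],[0,0,-0.036]]
    - [[15,33,0],[0,0,-0.036]]
    - [[15,33,0],[0,0,-0.036]]
    - [[10,25,0],[0,0,-0.036]]
    - [[0,0,0],[0,0,0]]
    - [[0,0,0],[0,0,0]]
    - [[0,0,0],[0,0,0]]

```text
time: 29.5
eef_pos: [630.1, 208.4, 125.9]
ee_rot: [-3.141, 0.0, 1.686]
contact_force: [0.2, 0.3, -1.3]
finger_gap: 14.4
gripper_force: 58.8
```

Emit:
send_rows:
  moves:
    - [[0,0,-18],[0,0,0]]
    - [[0,0,-18],[0,0,0]]
    - [[0,0,-14],[0,0,0]]
    - [[0,0,-3],[0,0,0]]
    - [[0,0,0],[0,0,0]]
    - [[0,0,0],[0,0,0]]

```text
time: 30.1
eef_pos: [630.6, 209.3, 73.6]
ee_rot: [3.141, -0.0, 1.687]
contact_force: [-0.3, 0.4, -0.7]
finger_gap: 14.4
gripper_force: 58.8
```

Emit:
send_rows:
  moves:
    - [[0,0,-3],[0,0,0]]
    - [[0,0,0],[0,0,0]]
    - [[0,0,0],[0,0,0]]

```text
time: 30.4
eef_pos: [630.6, 209.4, 70.3]
ee_rot: [3.141, -0.0, 1.687]
contact_force: [1.5, 1.4, 4.4]
finger_gap: 14.0
gripper_force: 59.2
```

Emit:
send_rows:
  moves:
    - [[0,0,0],[0,0,0]]
    - [[0,0,0],[0,0,0]]
    - [[0,0,30],[0,0,0]]
    - [[0,0,35],[0,0,0]]
    - [[0,0,35],[0,0,0]]
    - [[-25,-28,0],[0,0,-0.028]]
    - [[-25,-28,0],[0,0,-0.028]]
    - [[-25,-28,0],[0,0,-0.028]]
    - [[-25,-28,0],[0,0,-0.028]]
    - [[-25,-28,0],[0,0,-0.028]]
    - [[-25,-28,0],[0,0,-0.028]]
    - [[-25,-28,0],[0,0,-0.028]]
    - [[-21,-28,0],[0,0,-0.03]]
    - [[0,0,0],[0,0,0]]
    - [[0,0,0],[0,0,0]]
    - [[0,0,0],[0,0,0]]
  claw: 40

```text
time: 32.0
eef_pos: [434.7, -14.0, 169.7]
ee_rot: [3.141, -0.0, 1.462]
contact_force: [0.6, 0.6, -0.3]
finger_gap: 39.8
gripper_force: 0.0
```

Run:
```python
from h import *
import pickle
s=state();print(s['time'],s['eef_pos'],s['ee_rot'],s['qpos'])
c=snap('wrist','w7.png');pickle.dump(c,open('w7.pkl','wb'))
c=snap('side','s7.png')
```

```text
32.0 [434.72414715 -14.04089132 169.73554406] [ 3.14139471e+00 -3.12799695e-04  1.46196392e+00] [-0.23585148  0.69310595  0.34174286  2.08336783 -0.51945962  0.44662942
  0.39852568]
```

View pics/w7.png

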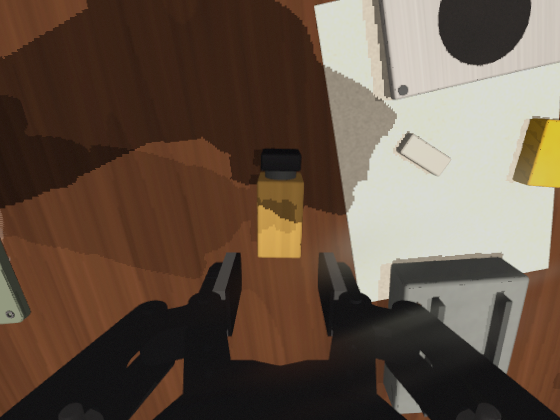

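The ballast top face runs from (259,257)/(301,257) at the foot to (260,172)/(302,172) at the collar, well aligned with the tool.

Run:
```python
from h import *
import pickle
c=pickle.load(open('w7.pkl','rb'))
P=np.array([at(c,*p,40) for p in[(258.5,257),(301,257.5),(302.5,172),(260,172)]]);print(P,[np.linalg.norm(P[k]-P[k-1]).round(1) for k in range(4)])
f=(P[0]+P[1])/2;t=(P[2]+P[3])/2;d=(t-f)/np.linalg.norm(t-f);print('foot',f,'axis',np.arctan2(d[1],d[0]),'g58',f+58*d)
```

```text
[[410.4 -62.2]
 [448.8 -66.9]
 [456.8  11.7]
 [421.8  15.5]] [np.float64(78.5), np.float64(38.7), np.float64(79.0), np.float64(35.2)]
foot [429.6  -64.55] axis 1.4473076101854794 g58 [436.74415578  -6.99167273]
```

Emit:
send_rows:
  moves:
    - [[1,5,-30],[0,0,-0.015]]
    - [[1,0,-35],[0,0,0]]
    - [[0,0,-35],[0,0,0]]
    - [[0,0,-30],[0,0,0]]
    - [[0,0,-10],[0,0,0]]
    - [[0,0,-4],[0,0,0]]
    - [[0,0,0],[0,0,0]]
  claw: 65

```text
time: 32.8
eef_pos: [436.5, -9.5, 26.3]
ee_rot: [3.141, 0.0, 1.446]
contact_force: [0.5, 0.0, 0.6]
finger_gap: 64.8
gripper_force: 0.0
```

Emit:
send_rows:
  moves:
    - [[0,0,0],[0,0,0]]
    - [[0,0,0],[0,0,0]]
    - [[0,0,0],[0,0,0]]
    - [[0,0,0],[0,0,0]]
    - [[0,0,0],[0,0,0]]
    - [[0,0,0],[0,0,0]]
  claw: 0
  newtons: 110

```text
time: 33.4
eef_pos: [436.7, -9.5, 27.1]
ee_rot: [3.14, -0.0, 1.446]
contact_force: [-1.6, 1.7, 21.5]
finger_gap: 38.7
gripper_force: 109.7
```

Emit:
send_rows:
  moves:
    - [[0,0,20],[0,0,0]]
    - [[0,0,30],[0,0,0]]
    - [[0,0,30],[0,0,0]]
    - [[0,0,30],[0,0,0]]
    - [[0,0,30],[0,0,0]]
    - [[0,0,0],[0,0,0]]

```text
time: 34.0
eef_pos: [437.1, -9.3, 168.9]
ee_rot: [3.137, -0.001, 1.446]
contact_force: [0.3, 0.3, -4.8]
finger_gap: 38.9
gripper_force: 112.1
```

Emit:
send_rows:
  moves:
    - [[10,0,20],[0.13,-0.016,0]]
    - [[10,0,20],[0.13,-0.016,0]]
    - [[10,0,10],[0.13,-0.016,0]]
    - [[10,0,10],[0.13,-0.016,0]]
    - [[10,0,0],[0.13,-0.016,0]]
    - [[10,0,0],[0.13,-0.016,0]]
    - [[0,0,0],[0,0,0]]
    - [[0,0,0],[0,0,0]]

```text
time: 34.8
eef_pos: [495.4, -10.0, 223.8]
ee_rot: [-3.136, -0.778, 1.442]
contact_force: [0.4, -0.3, -2.5]
finger_gap: 39.0
gripper_force: 112.1
```

```bash
python3 -c "
from h import *
s=state();print(s['time'],s['eef_pos'],s['qpos'].round(2));print(rot(s['ee_rot']).round(3))"
```

```text
34.8 [495.36080933  -9.95454218 223.80672483] [ 0.42  0.79 -0.12  1.83 -0.88  0.94  0.89]
[[ 0.091  0.992  0.085]
 [ 0.707 -0.125  0.697]
 [ 0.702 -0.004 -0.713]]
```

Joint 5 is heading toward its limit, so I'll yaw the tool slightly inward before finishing the pitch.

Emit:
send_rows:
  moves:
    - [[10,0,0],[0,0,0.12]]
    - [[10,0,0],[0,0,0.12]]
    - [[10,0,0],[0,0,0.12]]
    - [[10,0,0],[0.128,0.03,0]]
    - [[10,0,0],[0.128,0.03,0]]
    - [[10,0,0],[0.128,0.03,0]]
    - [[0,0,0],[0,0,0]]
    - [[0,0,0],[0,0,0]]

```text
time: 35.6
eef_pos: [555.5, -8.6, 224.3]
ee_rot: [-3.14, -1.17, 1.807]
contact_force: [-0.3, 0.4, -4.3]
finger_gap: 38.3
gripper_force: 112.5
```

```bash
python3 -c "
from h import *
s=state();print(s['time'],s['eef_pos'],s['qpos'].round(2));print(rot(s['ee_rot']).round(3))"
```

```text
35.6 [555.48824972  -8.62305906 224.28406248] [ 0.45  1.12 -0.23  1.24 -0.73  1.56  0.83]
[[-0.091  0.972 -0.217]
 [ 0.379  0.236  0.895]
 [ 0.921 -0.001 -0.39 ]]
```

Emit:
send_rows:
  moves:
    - [[0,0,0],[0.13,0.031,0]]
    - [[0,0,0],[0.13,0.031,0]]
    - [[0,0,0],[0.13,0.031,0]]
    - [[0,0,0],[0,0,0]]
    - [[0,0,0],[0,0,0]]

```text
time: 36.1
eef_pos: [555.8, -8.7, 225.2]
ee_rot: [2.594, -1.567, 2.356]
contact_force: [0.8, -0.7, -3.1]
finger_gap: 38.3
gripper_force: 112.7
```

```bash
python3 -c "
from h import *
s=state();print(s['time'],s['eef_pos'],s['qpos'].round(2));print(rot(s['ee_rot']).round(3))
snap('side','s8.png')"
```

```text
36.1 [555.80408478  -8.72291385 225.20223515] [ 0.52  1.32 -0.35  1.15 -0.85  1.76  0.83]
[[-0.002  0.972 -0.235]
 [ 0.002  0.235  0.972]
 [ 1.     0.002 -0.003]]
```

View pics/s8.png

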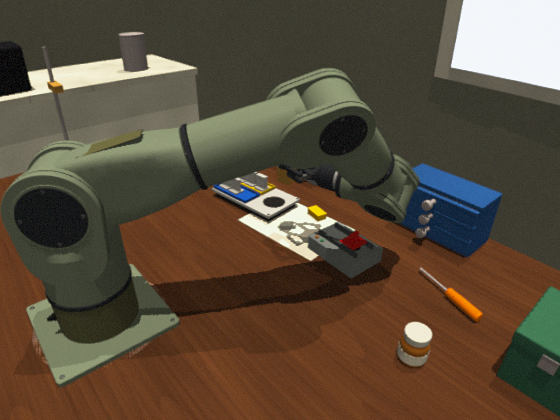

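The ballast is upright in the grip with the tool horizontal, but the wrist lobe at about (395,195) is large and would sit near the control box. I'll check the clearance.

```bash
python3 -c "
from h import *
s=state();Rm=rot(s['ee_rot']);c=snap('side')
for L in range(0,400,50):
    P=s['eef_pos']-Rm[:,2]*L; print(L,P.round(0),proj(c,P),proj(c,P-[0,0,60]))
print(proj(c,[604,116,30]),proj(c,[599,-219,89]))
"
```

```text
0 [556.  -9. 226.] [287.9 162.3] [287.5 182.1]
50 [568. -57. 226.] [303.4 166.9] [302.5 187. ]
100 [ 579. -106.  226.] [319.7 171.8] [318.3 192.2]
150 [ 591. -155.  226.] [336.7 176.9] [334.8 197.7]
200 [ 603. -203.  226.] [354.5 182.3] [352.  203.4]
250 [ 615. -252.  227.] [373.1 187.9] [370.  209.3]
300 [ 627. -300.  227.] [392.6 193.9] [388.9 215.6]
350 [ 638. -349.  227.] [413.  200.1] [408.5 222.1]
[272.1 201.9] [352.6 231.9]
```

Emit:
send_rows:
  moves:
    - [[8,22,0],[0,0,-0.05]]
    - [[8,22,0],[0,0,-0.055]]
    - [[8,22,-10],[-0.129,-0.017,0]]
    - [[8,22,-15],[-0.129,-0.017,0]]
    - [[8,23,-20],[0,0,0]]
    - [[8,23,-20],[0,0,0]]
    - [[0,0,0],[0,0,0]]
    - [[0,0,0],[0,0,0]]
    - [[0,0,0],[0,0,0]]

```text
time: 37.1
eef_pos: [604.0, 123.7, 160.6]
ee_rot: [3.131, -1.311, 1.713]
contact_force: [-0.1, 0.2, -3.3]
finger_gap: 39.0
gripper_force: 112.1
```

```bash
python3 -c "
from h import *
s=state();print(s['time'],s['eef_pos'],s['qpos'].round(2),s['finger_gap']);Rm=rot(s['ee_rot']);print(Rm.round(3),(s['eef_pos']-290*Rm[:,2]).round())
c=snap('wrist','w9.png');print(proj(c,[605,117,30]))"
```

```text
37.1 [603.9958929  123.69224766 160.56870607] [ 0.31  1.27 -0.31  1.29 -0.96  1.34  0.89] 38.9843601395428
[[-0.036  0.991 -0.126]
 [ 0.254  0.131  0.958]
 [ 0.967  0.003 -0.257]] [ 640. -154.  235.]
[279.1 427. ]
```

View pics/w9.png

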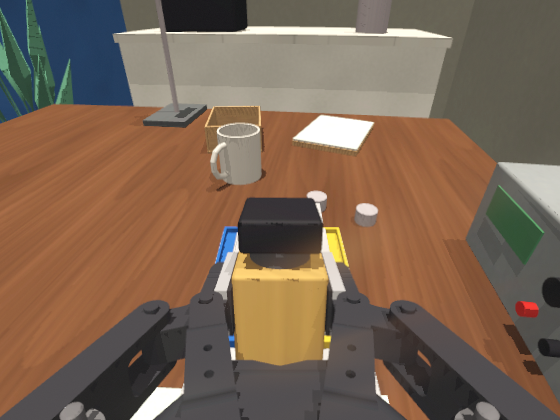

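The ballast is firmly held, cap up, aligned between the fingers. I'll lower until the foot edge touches.

Emit:
send_rows:
  moves:
    - [[0,0,-20],[0,0,0]]
    - [[0,0,-20],[0,0,0]]
    - [[0,0,-16],[0,0,0]]
    - [[0,1,-8],[0,0,0]]
    - [[0,0,0],[0,0,0]]
    - [[0,0,0],[0,0,0]]

```text
time: 37.75
eef_pos: [603.9, 125.3, 96.2]
ee_rot: [3.136, -1.314, 1.708]
contact_force: [0.6, 0.2, -2.9]
finger_gap: 38.7
gripper_force: 112.4
```

Emit:
send_rows:
  moves:
    - [[0,0,-2],[0,0,0]]
    - [[0,0,-1],[0,0,0]]
    - [[0,0,0],[0,0,0]]
    - [[0,0,0],[0,0,0]]

```text
time: 38.15
eef_pos: [603.7, 125.4, 92.6]
ee_rot: [3.138, -1.314, 1.706]
contact_force: [-0.3, -0.5, -4.5]
finger_gap: 38.4
gripper_force: 112.4
```

Emit:
send_rows:
  moves:
    - [[0,0,-1],[0,0,0]]
    - [[0,0,0],[0,0,0]]
    - [[0,0,0],[0,0,0]]

```text
time: 38.45
eef_pos: [603.7, 125.4, 91.9]
ee_rot: [3.137, -1.314, 1.707]
contact_force: [-0.6, -1.9, 2.4]
finger_gap: 38.8
gripper_force: 113.0
```

Emit:
send_rows:
  moves:
    - [[0,0,0],[0,0,0]]
    - [[0,0,0],[0,0,0]]
    - [[0,0,0],[0,0,0]]
  newtons: 20

```text
time: 38.75
eef_pos: [603.7, 125.4, 91.9]
ee_rot: [3.137, -1.314, 1.707]
contact_force: [-0.1, -3.3, 5.2]
finger_gap: 38.4
gripper_force: 112.9
```

Emit:
send_rows:
  moves:
    - [[0,0,0],[0,0,0]]
    - [[0,0,0],[0,0,0]]
    - [[0,0,0],[0,0,0]]
    - [[0,0,0],[0,0,0]]
    - [[0,0,0],[0,0,0]]
    - [[0,0,0],[0,0,0]]
    - [[0,0,0],[0,0,0]]
    - [[0,0,0],[0,0,0]]
  claw: 60

```text
time: 39.55
eef_pos: [603.7, 125.4, 91.4]
ee_rot: [3.139, -1.314, 1.705]
contact_force: [0.1, 0.6, -1.1]
finger_gap: 60.2
gripper_force: 0.0
```

```bash
python3 -c "
from h import *
s=state();print(s['time'],s['eef_pos'],s['contact_force'])
c=snap('wrist');d=snap('side');print(proj(d,[604,116,80]),proj(d,[604,116,125]))
u,v=proj(d,[604,116,80]).astype(int)
a=cv2.resize(c['color'],(450,338));b=cv2.resize(d['color'][v-60:v+60,u-55:u+55],(310,338))
cv2.imwrite('pics/m10.png',np.hstack([a,b])[:,:,::-1])"
```

```text
39.55 [603.65452141 125.37713188  91.44847479] [ 0.14133018  0.62594284 -1.14426545]
[272.1 188.1] [272.1 175.3]
```

View pics/m10.png

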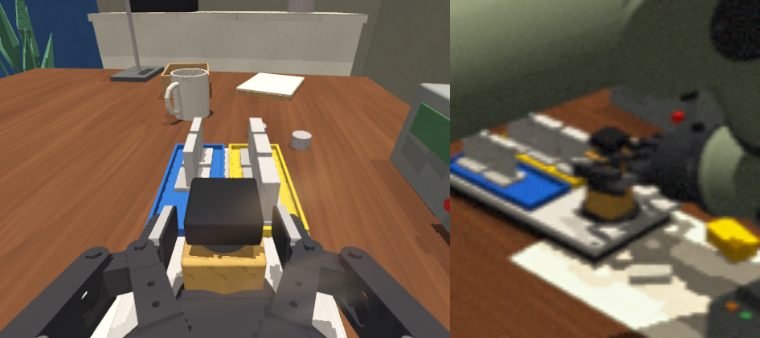

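The ballast stands upright on the pad, and the brackets stand upright in both trays. I'll back out along the tool axis, then turn the tool down again.

Emit:
send_rows:
  moves:
    - [[1.5,-12,3],[0,0,0]]
    - [[3,-24,6.5],[0,0,0]]
    - [[3,-24,6.5],[0,0,0]]
    - [[3,-24,6.5],[0,0,0]]
    - [[3,-24,6.5],[0,0,0]]
    - [[0,-10,25],[0,0,0]]
    - [[0,0,25],[-0.13,-0.017,0]]
    - [[0,0,25],[-0.13,-0.017,0]]
    - [[0,0,10],[-0.13,-0.017,0]]
    - [[0,0,0],[-0.13,-0.017,0]]
    - [[0,0,0],[-0.13,-0.017,0]]
    - [[0,0,0],[-0.13,-0.017,0]]
    - [[0,0,0],[-0.13,-0.017,0]]
    - [[0,0,0],[-0.13,-0.017,0]]
    - [[0,0,0],[-0.13,-0.017,0]]
    - [[0,0,0],[-0.133,-0.018,0]]
    - [[0,0,0],[0,0,0]]
    - [[0,0,0],[0,0,0]]

```text
time: 41.45
eef_pos: [617.1, 7.5, 205.7]
ee_rot: [-3.141, -0.0, 1.702]
contact_force: [0.8, -0.4, 0.6]
finger_gap: 60.0
gripper_force: 0.0
```

```bash
python3 -c "
from h import *
s=state();print(s['time'],s['eef_pos'],s['ee_rot'],s['qpos'].round(2));print(rot(s['ee_rot']).round(3))"
```

```text
41.45 [617.13371048   7.52591449 205.69119346] [-3.14053425e+00 -4.94904838e-04  1.70231670e+00] [-0.22  0.86  0.36  1.39 -0.33  0.96  0.34]
[[-0.131  0.991 -0.001]
 [ 0.991  0.131  0.   ]
 [ 0.    -0.001 -1.   ]]
```

```bash
python3 -c "
from h import *
import pickle
c=snap('wrist');d=snap('top');pickle.dump((c,d),open('f.pkl','wb'))
u,v=proj(d,[595,190,40]).astype(int)
a=cv2.resize(c['color'],(440,330));b=cv2.resize(d['color'][v-45:v+45,u-50:u+50],(360,330),interpolation=cv2.INTER_CUBIC)
cv2.imwrite('pics/m11.png',np.hstack([a,b])[:,:,::-1])
print(proj(c,[605,117,30]),u,v)
K=[[585,97,30],[625,97,30],[585,137,30],[585,97,102]]
print([proj(c,k).tolist() for k in K])"
```

```text
[282.3  70.9] 220 203
[[257.5, 91.3], [301.0, 97.4], [262.6, 43.3], [250.1, 86.6]]
```

View pics/m11.png

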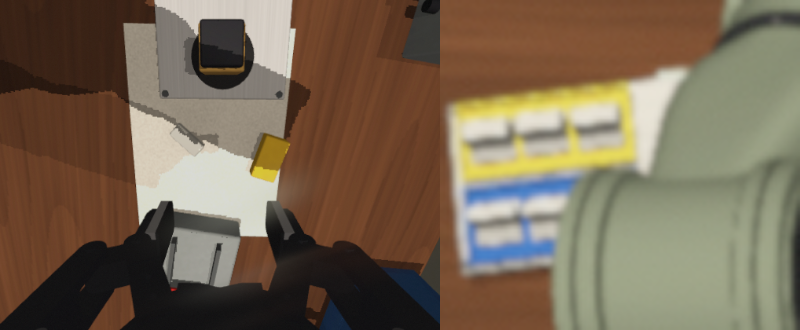

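The wrist view shows the ballast foot's near edge at v≈94 (u 254–309) and the pad's lower rim at v≈113, centred at u≈283. All five brackets stand in their trays. I'll check the centring and hover over the catch.

Emit:
send_rows:
  moves:
    - [[-2,-23,-3],[0,0,0.1415]]
    - [[-2,-23,-3],[0,0,0.1415]]
    - [[-2,-23,-3],[0,0,0.1415]]
    - [[-2,-23,-3],[0,0,0.1415]]
    - [[-2,-23,-3],[0,0,0.1415]]
    - [[-2,-23,-3],[0,0,0.1415]]
    - [[-2,-23,-3],[0,0,0.1415]]
    - [[-2,-23,-3],[0,0,0.1415]]
    - [[-2,-23,-3],[0,0,0.1415]]
    - [[-1,-22,0],[0,0,0.1415]]
    - [[0,0,0],[0,0,0]]
    - [[0,0,0],[0,0,0]]
    - [[0,0,0],[0,0,0]]
  claw: 40
  newtons: 60

```text
time: 42.85
eef_pos: [598.0, -221.4, 178.5]
ee_rot: [3.141, 0.0, 3.115]
contact_force: [0.5, -0.7, -0.0]
finger_gap: 39.9
gripper_force: 0.0
```

```bash
python3 -c "
from h import *
import pickle
c,d=pickle.load(open('f.pkl','rb'))
print('pad rim/foot edge',at(c,283,113,30),at(c,282,94,30),at(c,242,72,30),at(c,324.5,72,30),at(c,254.5,94,30),at(c,309,94,30))
g=d['color'].astype(int);
s=state();print(s['time'],s['eef_pos'],s['ee_rot'])
c=snap('wrist','w12.png');pickle.dump(c,open('w12.pkl','wb'))
g=c['color'].astype(int);m=((g[:,:,0]>90)&(g[:,:,1]<70)&(g[:,:,2]<80)).astype(np.uint8)
n,l,st,ce=cv2.connectedComponentsWithStats(m);k=1+st[1:,4].argmax();print(st[k],ce[k])
cat=[box(-28,28,-25,25,0,4),box(-13,13,-5,5,0,30)]
print(fit(c,(l==k).astype(np.uint8),597,-221,cat,59,4,yaws=[-.03]))
"
```

```text
pad rim/foot edge [610.5  81.2] [607.4  97.6] [569.4 111.4] [642.5 121.1] [582.6  94.4] [631.8 100.9]
42.85 [ 598.04771735 -221.42579517  178.49533437] [3.14145890e+00 3.28245418e-04 3.11475570e+00]
[    0     0   350   275 60517] [126.96533206 122.77424525]Traceback (most recent call last):
  File "<string>", line 12, in <module>
    print(fit(c,(l==k).astype(np.uint8),597,-221,cat,59,4,yaws=[-.03]))
          ~~~^^^^^^^^^^^^^^^^^^^^^^^^^^^^^^^^^^^^^^^^^^^^^^^^^^^^^^^^^
  File "h.py", line 36, in fit
    t=cv2.resize(mask[o[1]:o[1]+h,o[0]:o[0]+w].astype(np.float32),None,fx=S,fy=S)>.5
      ~~~~~~~~~~^^^^^^^^^^^^^^^^^^^^^^^^^^^^^^^^^^^^^^^^^^^^^^^^^^^^^^^^^^^^^^^^^
cv2.error: OpenCV(4.12.0) /io/opencv/modules/imgproc/src/resize.cpp:4208: error: (-215:Assertion failed) !ssize.empty() in function 'resize'
```

The rim-to-foot distance is 16.4 mm against 16 expected, so the ballast is centred. I'll fix the red mask.

```bash
python3 -c "
from h import *
import pickle
c=pickle.load(open('w12.pkl','rb'))
g=c['color'].astype(int);m=((g[:,:,0]>60)&(g[:,:,1]<.25*g[:,:,0])&(g[:,:,2]<.3*g[:,:,0])).astype(np.uint8)
n,l,st,ce=cv2.connectedComponentsWithStats(m);k=1+st[1:,4].argmax();print(n,st[k],ce[k],proj(c,[597,-221,63]))
cat=[box(-28,28,-25,25,0,4),box(-13,13,-5,5,0,30)]
print(fit(c,(l==k).astype(np.uint8),597,-221,cat,59,4,yaws=[-.03]))
"
```

```text
3 [ 250  175   61   65 3409] [282.07568202 208.33558228] [279.8 208.3]
(np.float64(597.5), np.float64(-221.3), np.float64(3.091), np.float64(-0.826))
```

Emit:
send_rows:
  moves:
    - [[0,0,-30],[0,0,0]]
    - [[0,0,-30],[0,0,0]]
    - [[0,0,-20],[0,0,0]]
    - [[0,0,-9],[0,0,0]]
    - [[0,0,0],[0,0,0]]
    - [[0,0,0],[0,0,0]]

```text
time: 43.5
eef_pos: [598.6, -221.5, 90.5]
ee_rot: [-3.141, 0.001, 3.117]
contact_force: [0.5, -0.1, 0.3]
finger_gap: 39.8
gripper_force: 0.0
```

Emit:
send_rows:
  moves:
    - [[0,0,0],[0,0,0]]
    - [[0,0,0],[0,0,0]]
    - [[0,0,0],[0,0,0]]
    - [[0,0,0],[0,0,0]]
    - [[0,0,0],[0,0,0]]
    - [[0,0,0],[0,0,0]]
    - [[0,0,0],[0,0,0]]
  claw: 0
  newtons: 30

```text
time: 44.2
eef_pos: [598.5, -221.7, 90.4]
ee_rot: [-3.141, 0.002, 3.117]
contact_force: [-1.0, 0.7, 6.6]
finger_gap: 9.2
gripper_force: 31.7
```

Emit:
send_rows:
  moves:
    - [[0.3,10,0],[0,0,0]]
    - [[0.3,10,0],[0,0,0]]
    - [[0.3,10,0],[0,0,0]]
    - [[0.3,10,0],[0,0,0]]
    - [[0.3,10,0],[0,0,0]]
    - [[0.2,7,0],[0,0,0]]
    - [[0,2,0],[0,0,0]]
    - [[0,1,0],[0,0,0]]
    - [[0,0,0],[0,0,0]]
    - [[0,0,0],[0,0,0]]

```text
time: 45.2
eef_pos: [601.0, -162.0, 90.4]
ee_rot: [-3.14, 0.004, 3.117]
contact_force: [6.3, -4.8, 5.8]
finger_gap: 9.1
gripper_force: 31.4
```

Emit:
send_rows:
  moves:
    - [[0,1,0],[0,0,0]]
    - [[0,1,0],[0,0,0]]
    - [[0,0,0],[0,0,0]]

```text
time: 45.5
eef_pos: [601.0, -161.8, 90.4]
ee_rot: [-3.137, 0.004, 3.116]
contact_force: [8.5, -14.0, 2.0]
finger_gap: 9.5
gripper_force: 31.1
```

Emit:
send_rows:
  moves:
    - [[0,1,0],[0,0,0]]
    - [[0,0,0],[0,0,0]]

```text
time: 45.7
eef_pos: [601.0, -161.7, 90.4]
ee_rot: [-3.136, 0.005, 3.115]
contact_force: [8.2, -17.5, 0.1]
finger_gap: 9.3
gripper_force: 31.0
```

The catch is at its stop. I'll release, lift, close the fingers and move over the button.

Emit:
send_rows:
  moves:
    - [[0,-2,0],[0,0,0]]
    - [[0,0,0],[0,0,0]]
    - [[0,0,0],[0,0,0]]
    - [[0,0,0],[0,0,0]]
    - [[0,0,20],[0,0,0]]
    - [[0,0,20],[0,0,0]]
    - [[0,0,20],[0,0,0]]
    - [[0,-20,0],[0,0,0]]
    - [[-1,-20,0],[0,0,0]]
    - [[-1,-20,0],[0,0,0]]
    - [[0,0,0],[0,0,0]]
    - [[0,0,0],[0,0,0]]
  claw: 40

```text
time: 46.9
eef_pos: [597.8, -220.3, 149.3]
ee_rot: [-3.141, 0.0, 3.117]
contact_force: [0.3, 0.5, 0.0]
finger_gap: 40.0
gripper_force: 0.0
```

Emit:
send_rows:
  moves:
    - [[0,0,0],[0,0,0]]
    - [[0,0,0],[0,0,0]]
    - [[0,0,0],[0,0,0]]
    - [[0,0,0],[0,0,0]]
    - [[0,0,0],[0,0,0]]
    - [[0,0,0],[0,0,0]]
    - [[0,0,0],[0,0,0]]
  claw: 0

```text
time: 47.6
eef_pos: [597.8, -220.6, 149.4]
ee_rot: [-3.141, 0.0, 3.117]
contact_force: [-0.2, 1.1, 0.6]
finger_gap: -0.4
gripper_force: 0.0
```

```bash
cat > g.py <<'E'
from h import *
s=state();print(s['time'],s['eef_pos'],s['ee_rot'])
c=snap('wrist','wg%d.png'%int(s['time']*10))
g=c['color'].astype(int)
for nm,m,z in(('green',(g[:,:,1]>60)&(g[:,:,0]<.6*g[:,:,1])&(g[:,:,2]<.75*g[:,:,1]),55),('red',(g[:,:,0]>60)&(g[:,:,1]<.25*g[:,:,0])&(g[:,:,2]<.3*g[:,:,0]),63)):
    n,l,st,ce=cv2.connectedComponentsWithStats(m.astype(np.uint8))
    for k in range(1,n):
        if st[k,4]>80: print(nm,st[k],ce[k].round(1),at(c,*ce[k],z))
print(proj(c,[598.5,-221.5,55]))
E
python3 g.py
```

```text
47.6 [ 597.83315232 -220.58218199  149.44801406] [-3.14091843e+00  3.20730434e-04  3.11696565e+00]
green [368 148  14  13 139] [374.4 154.1] [ 551.2 -152.9]
green [260 201  36  34 952] [277.7 217.2] [ 596.6 -221.8]
red [ 325  185   73   59 2415] [353.2 206. ] [ 586.5 -167.9]
[278.1 219.6]
```

Emit:
send_rows:
  moves:
    - [[-1,-1,-25],[0,0,0]]
    - [[0,0,-25],[0,0,0]]
    - [[0,0,-18],[0,0,0]]
    - [[0,0,-3],[0,0,0]]
    - [[0,0,-3],[0,0,0]]
    - [[0,0,-3],[0,0,0]]
    - [[0,0,-2],[0,0,0]]
    - [[0,0,0],[0,0,0]]
    - [[0,0,0],[0,0,0]]

```text
time: 48.55
eef_pos: [597.1, -221.7, 70.8]
ee_rot: [-3.141, 0.001, 3.117]
contact_force: [0.0, 0.3, 2.4]
finger_gap: -0.0
gripper_force: 0.9
```

Emit:
send_rows:
  moves:
    - [[0,0,-2],[0,0,0]]
    - [[0,0,0],[0,0,0]]
    - [[0,0,0],[0,0,0]]

```text
time: 48.85
eef_pos: [597.2, -221.7, 69.9]
ee_rot: [-3.14, 0.002, 3.117]
contact_force: [-7.1, 2.7, 24.8]
finger_gap: -0.3
gripper_force: 12.1
```

Emit:
send_rows:
  moves:
    - [[0,0,-1],[0,0,0]]
    - [[0,0,0],[0,0,0]]
    - [[0,0,0],[0,0,0]]

```text
time: 49.15
eef_pos: [597.3, -221.8, 69.8]
ee_rot: [-3.14, 0.002, 3.117]
contact_force: [-11.5, 4.5, 39.5]
finger_gap: -0.1
gripper_force: 19.5
```

Emit:
send_rows:
  moves:
    - [[0,0,10],[0,0,0]]
    - [[0,0,30],[0,0,0]]
    - [[0,0,30],[0,0,0]]
    - [[0,0,10],[0,0,0]]
    - [[0,0,0],[0,0,0]]
    - [[0,0,0],[0,0,0]]

```text
time: 49.75
eef_pos: [596.6, -221.5, 146.6]
ee_rot: [-3.141, -0.0, 3.117]
contact_force: [0.4, -0.7, 0.3]
finger_gap: 0.2
gripper_force: 0.0
```

```bash
python3 g.py
```

```text
49.75 [ 596.57404545 -221.52753413  146.57033388] [-3.14114601e+00 -4.89562472e-04  3.11696088e+00]
green [371 150  13  14 138] [376.9 156.6] [ 551.2 -152.8]
green [262 202  35  32 885] [278.9 217.2] [ 594.3 -221.8]
red [ 326  188   75   58 2242] [354. 208.] [ 585.7 -168.8]
[279.4 222.6]
```

The button is at its hard stop and stayed down. Now I'll fetch the catch and slide it shut.

Emit:
send_rows:
  moves:
    - [[2,20,0],[0,0,0]]
    - [[2,20,0],[0,0,0]]
    - [[0,19.5,0],[0,0,0]]
    - [[0,0,0],[0,0,0]]
    - [[0,0,-25],[0,0,0]]
    - [[0,0,-25],[0,0,0]]
    - [[0,0,-6.5],[0,0,0]]
    - [[0,0,0],[0,0,0]]
    - [[0,0,0],[0,0,0]]
  claw: 40

```text
time: 50.7
eef_pos: [601.2, -162.4, 91.7]
ee_rot: [-3.141, 0.001, 3.117]
contact_force: [0.4, 0.4, -0.4]
finger_gap: 40.0
gripper_force: 0.0
```

Emit:
send_rows:
  moves:
    - [[0,0,0],[0,0,0]]
    - [[0,0,0],[0,0,0]]
    - [[0,0,0],[0,0,0]]
    - [[0,0,0],[0,0,0]]
    - [[0,0,0],[0,0,0]]
    - [[0,0,0],[0,0,0]]
    - [[0,0,0],[0,0,0]]
  claw: 0

```text
time: 51.4
eef_pos: [601.2, -162.2, 91.8]
ee_rot: [-3.141, 0.001, 3.117]
contact_force: [-0.8, -0.6, 6.2]
finger_gap: 9.4
gripper_force: 31.6
```

Emit:
send_rows:
  moves:
    - [[-0.4,-10,0],[0,0,0]]
    - [[-0.4,-10,0],[0,0,0]]
    - [[-0.4,-10,0],[0,0,0]]
    - [[-0.4,-10,0],[0,0,0]]
    - [[-0.4,-10,0],[0,0,0]]
    - [[-0.3,-8,0],[0,0,0]]
    - [[0,-2,0],[0,0,0]]
    - [[0,-1,0],[0,0,0]]
    - [[0,0,0],[0,0,0]]
    - [[0,0,0],[0,0,0]]

```text
time: 52.4
eef_pos: [598.5, -222.2, 91.7]
ee_rot: [3.141, 0.0, 3.117]
contact_force: [-4.6, 6.4, 9.8]
finger_gap: 9.8
gripper_force: 32.2
```

Emit:
send_rows:
  moves:
    - [[0,-1,0],[0,0,0]]
    - [[0,-1,0],[0,0,0]]
    - [[0,0,0],[0,0,0]]

```text
time: 52.7
eef_pos: [598.6, -222.4, 91.7]
ee_rot: [3.138, -0.0, 3.118]
contact_force: [-7.5, 15.5, 13.8]
finger_gap: 8.9
gripper_force: 33.0
```

Emit:
send_rows:
  moves:
    - [[0,1,0],[0,0,0]]
    - [[0,0,0],[0,0,0]]
    - [[0,0,0],[0,0,0]]
    - [[0,0,0],[0,0,0]]
    - [[0,0,30],[0,0,0]]
    - [[0,0,30],[0,0,0]]
    - [[0,0,30],[0,0,0]]
    - [[0,0,0],[0,0,0]]
    - [[0,0,0],[0,0,0]]
  claw: 40

```text
time: 53.6
eef_pos: [598.6, -224.2, 181.2]
ee_rot: [-3.141, 0.001, 3.117]
contact_force: [-0.1, 0.8, -0.8]
finger_gap: 40.2
gripper_force: 0.0
```

```bash
python3 g.py
python3 - <<'E'
from h import *
import pickle
d=snap('top','end.png');c0=pickle.load(open('top.pkl','rb'))
g=d['color'].astype(int);m=((g.max(2)-g.min(2)<35)&(g.min(2)>120)).astype(np.uint8)
# tray content: grey pixels within each tray, ballast brass visibility, bystander motion vs first image
for n,cen in(('blue',(551.7,249.8)),('yellow',(624.5,258.2))):
    for s in(48,0,-48):
        u,v=proj(d,[cen[0]-.115*s,cen[1]+.993*s,70]).round().astype(int);print(n,s,g[v-1:v+2,u-1:u+2].mean((0,1)).round())
df=(np.abs(g-c0['color'].astype(int)).max(2)>60).astype(np.uint8)
n,l,st,ce=cv2.connectedComponentsWithStats(df)
for k in range(1,n):
    if st[k,4]>12: print(st[k],ce[k].round())
E
```

```text
53.6 [ 598.61248258 -224.24114525  181.1952849 ] [-3.14055903e+00  1.02749458e-03  3.11689278e+00]
green [362 142  12  11 104] [367.8 147.1] [ 551.4 -152.7]
red [ 253  173   61   65 3378] [284.6 206.2] [ 596.8 -220. ]
[282.7 205.2]
blue 48 [174. 170. 159.]
blue 0 [191. 188. 178.]
blue -48 [ 74. 130. 201.]
yellow 48 [197. 192. 180.]
yellow 0 [197. 192. 182.]
yellow -48 [206. 201. 189.]
[ 355  133   49   43 1318] [380. 155.]
[351 145   6  29  64] [353. 160.]
[358 173  23   5  48] [368. 175.]
[ 307  178   53   93 1873] [332. 214.]
[ 330  178   71   89 3259] [370. 228.]
[397 178   4   5  13] [399. 180.]
[176 186  45  16 457] [198. 193.]
[236 188  11   5  30] [241. 190.]
[236 192  15  12  67] [244. 200.]
[177 210  32  15 342] [193. 217.]
[278 247  27  17 381] [292. 254.]
[176 255  14  16 184] [182. 263.]
[223 255  17  18 196] [231. 263.]
[372 259  16  15 127] [380. 266.]
[347 261  17  16 154] [356. 268.]
[320 270   5   9  24] [322. 274.]
[326 271   7  10  27] [329. 276.]
[374 271  14  23  57] [380. 282.]
[ 303  276   60   81 2334] [333. 315.]
[368 276  10  15  45] [373. 283.]
[286 323  56  39 250] [306. 347.]
[ 23 327  11   4  21] [ 28. 328.]
[275 328  11   6  24] [280. 331.]
[ 37 330  12   4  20] [ 42. 331.]
[ 30 335  16   9  72] [ 37. 339.]
[   0  339   36   48 1089] [ 18. 362.]
[ 51 339  18   5  50] [ 60. 341.]
[ 37 343  11  12  34] [ 42. 348.]
[257 349  31  14 219] [274. 355.]
[ 73 351  57  20 304] [100. 362.]
[  35  352  188   68 6052] [113. 395.]
[234 357  18  32 291] [242. 371.]
[326 363   7  18  91] [328. 370.]
[275 369  44  21 369] [292. 379.]
[205 376  20  17  61] [217. 382.]
[270 383   4   4  13] [272. 384.]
[258 384   5   7  26] [260. 388.]
[286 387  17   6  70] [293. 390.]
[228 390   8  30 167] [231. 405.]
[250 393   4  11  20] [252. 397.]
[284 393  18   7  73] [292. 396.]
[254 407  10  13  77] [258. 412.]
[262 413   3   7  14] [263. 416.]
[ 62 417   7   3  16] [ 64. 418.]
```

Everything reads as intended: the five slots are filled, the catch is back at its starting position, and no bystander has moved. I'll hand it in.

```bash
python3 -c "
from station import finish_job
print(finish_job())"
```

```text
the job is handed in; nothing more can be done
None
```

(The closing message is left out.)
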